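# Lever the crept block shaker back onto its anti-vibration slab

## Robot

A 6-joint arm with a two-finger parallel gripper is mounted at the origin on a cart in front of the work surface, level with it; the furniture and walls round the work are solid. World frame = base frame: x ahead of the robot, y to its left, z up, the work surface at z = 0. Lengths are in mm, angles in rad, forces in N, time in s.
With the tool pointing down it reaches from about 250 to 775 mm from the base axis. Payload 8.9 kg.
Tool frame: the origin (TCP) lies midway between the tips of the shut fingers; the grasp point (between the pads) lies 19 mm behind it; z points along the fingers, x is the direction in which the jaws open and shut, and the axes are right-handed (so a half turn about z gives the same grasp; the last joint's range is limited). The gripper opens to 85 mm and grips with 20 to 120 N. Pads are 22 mm wide; open, the fingers measure 114 mm over their backs; the gripper's body (76 mm by 85 mm) begins 54 mm behind the grasp point. The pads swing forward as they close: fully open they stand 13 mm farther back than shut.
Start: joints at [1.128, 0.291, -0.153, 1.127, 0, 1.431], TCP at [157.047, 500.959, 195.905] pointing down, gripper open.
Joint ranges: [-2.52, 2.52], [-0.91, 1.74], [-1.3, 1.37], [-1.96, 2.02], [-1.52, 1.47], [-3.14, 3.14]. Speed limits (rad/s): [2.22, 2.22, 2.79, 3.14, 3.14, 3.14].

## Interface

Orientations are given as a unit quaternion [w, x, y, z].
In Python, from station import arm gives the robot as it stands.
- The arm moves only by the tool arm_command, never from a script. Its argument "deltas" is a list of rows, each an object of numbers: "tx", "ty", "tz": the shift along the tool's x, y, z in m; "spin": the turn about the tool's z in degrees. A call has exactly 10 rows; each row shifts and turns the commanded pose from where the row before left it, along the tool's axes as they then stand; what a row does not reach is not made up. A row lasts 1/12 s, in which the tool goes at most 41.7 mm and 7.16 degrees, less where a joint would pass 70% of its speed; a pose out of reach is approached as far as the arm can. A call with a gripper value outside its range is refused whole. "grip" is the finger opening in m, from 0 to 0.0854, set as the call begins (left out, the last holds). The fingers move at their own pace and stop on an object; the grip force is fixed at half the most. Time passes only in rows, so rows that do not move let the fingers close, or fill a call up. It gives the time, the measured TCP pose, the force and the opening at its end, in the units of the state.
- arm.read_state(): the state, without advancing time (a new reading comes with each control period).
- arm.get_image(name): name is "scene" or "side" or "wrist"; returns the picture (400x640x3 uint8, red, green, blue); there is no depth.
- arm.get_calibration(name): a dict with "fovy" (degrees; the focal length in pixels is half the picture's height over the tangent of half this angle, whatever the lens; pixels are square), "cx", "cy" (the principal point, pixels), "pose" (4x4, takes a point from camera to world coordinates). Camera axes: x right, y down, z forward; pixel columns grow to the right and rows downward; lengths in mm; the calibration is good to about 2 mm. A picture is of the moment at which its call begins: read the wrist's pose just before it. get_calibration takes no time and is no camera call; for the wrist camera it gives the pose at the moment of the call.
- arm.job_done(): hands the job in, once; it reports no verdict.
Trained networks look in the newest picture that a camera, given by its name, has taken for a name from the list of things; names that differ only in an ending like _2 or _b are one class to them, and where a whole thing is asked for, a point or a joint stands for the part that bears it (a point fixed in the world has none). Each returns a list of dicts, best first, with "score" (0 to 1); they miss things now and then, are a little off and sometimes report something else, mostly with a low value. They report only what shows in the picture. A call takes as long as a camera call.
- arm.outline_of(camera, target): "region" (400x640 bool, what is visible of it) and "extent" ([left, top, width, height] in pixels, round what is visible of it).
The state is a dict: "t": time; "qpos": joint angles; "dq": joint speeds; "tau": joint torques, N m; "tool_pos": TCP position; "orientation": TCP orientation; "ft_force": force on the tool from outside, world axes, zero at the start; "torque": the same for the moment, N m; "width": finger opening in mm.
Only numpy, scipy, OpenCV 4.12 (cv2) and the standard library are available. Lean on these libraries where they do the work, as an engineer would, in place of code of your own. Each camera call takes 0.05 s, during which the arm holds its last target. There are 200 camera calls.

## Task

The heavy block shaker has crept forward until its two front feet dropped off the front edge of its anti-vibration slab. Lay the pry bar over the roller block with its tip in the slot under the shaker's front, lever the front up on the roller until the feet are just clear of the slab, push the shaker back with the bar until its rear feet rest against the slab's rear stop, and ease it down gently so that all four feet stand on the slab; then draw the bar out and lay it flat on the worktop, clear of the shaker. Move the shaker only with the bar, without forcing it, never raise its front more than about a centimetre above the slab because it carries filled sample tubes, and leave everything else on the worktop where it is.

Things in the scene. Friction and masses are not known exactly. Their poses are not given: they have to be found in the camera images.
- shaker: heated block shaker, about 3.3 kg, loose: white housing with sloped front panel on a dark base plate 130 (x) x 160 mm, aluminium block with four tubes on top. Origin: middle of the four soles; x to its rear, z up. Feet 20 mm across at x = -45 and +45, y = -62 and +62 mm; plate's underside 30 mm above the soles. Sliding it back with its front raised takes about 10 to 20 N
- shaker_slot (a point): middle of the mouth of the lifting slot, on the lower front edge of the base plate (shaker frame x = -65, y = 0, z = 30 mm). The slot is open below, 28 mm wide between 13 mm deep side walls, and ends 18 mm behind the mouth at a wall reaching from z = 30 down to 6 mm; the bar lifts the front edge and pushes on this wall
- shaker_front_feet (a point): middle between the soles of the two front feet (shaker frame x = -45 mm). At the start they stand on the worktop just in front of the slab (height about 1 mm), the rear feet on the slab, the shaker nose-down by 0.11 rad, its front edge about 29 mm above the worktop; height 10 mm when they stand on the slab
- slab: pale stone anti-vibration slab on a black rubber sheet, 10 mm thick, fixed to the worktop. Origin on the worktop; x to the rear. Front edge at x = -65, rear edge at +55, sides at y = -95 and +95 mm; an aluminium rear stop with its front face at x = +48 mm stands 10 mm above it. With the rear feet against the stop the shaker's origin is at x = -7, z = 10 mm in this frame
- fulcrum: blue steel roller block, the fulcrum, loose, about 0.76 kg, footprint 60 x 64 mm; already in place in front of the shaker, its roller about 40 mm in front of the slot's mouth. Origin: centre of its underside; its y axis runs along the roller
- roller_top (a point): top of the freely turning steel roller, 36 mm above the worktop; the roller is 20 mm in diameter, its axis lies 10 mm below this point. Cheeks either side, 28 mm apart and 26 mm long, rise 6 mm above the roller's top and keep the bar on it
- bar: steel pry bar, 275 mm long, 0.32 kg, lying flat on the worktop at the start. Origin: on its flat underside at the balance point; x points to the tip, z up. Shaft 16 mm wide and 8 mm thick; over the last 47 mm the upper side is bevelled down to 4 mm at the tip (x = +145 mm); ribbed black rubber sleeve 20 mm wide and 14 mm high from x = -130 to -30 mm
- bar_tip (a point): end of the bar's chisel tip, 2 mm above its underside (bar frame x = +145 mm)
- bar_grip (a point): centre of the sleeve, 7 mm above the bar's underside (bar frame x = -80 mm). Held here and resting on the roller, the bar enters the slot tip-down by about 0.38 rad; the front clears the slab once it is turned to about 0.07 rad tip-up. Pressing down takes 5 to 12 N here; under these loads an arm gives way by some millimetres
- specimen_cup_a: specimen cup with red lid, 62 mm across, 72 mm high; stands front left; origin under its centre; leave it alone
- lab_timer: white clip timer lying flat, 58 x 66 x 17 mm; left; origin under its centre; leave it alone
- glucose_meter: white hand-held meter lying flat, 93 x 52 x 20 mm; at the back between centrifuge and glove box; origin under its centre; leave it alone
- oximeter: white and blue finger clip, 58 x 32 x 31 mm; front right; origin under its centre; leave it alone
- specimen_cup_b: specimen cup with yellow lid, 62 mm across, 72 mm high; back right by the tube rack; origin under its centre; leave it alone

How it is judged (in metres and radians):
On the way, in this order (a step that is already met when the one before it is completed fails the run):
1. the bar's tip is at least 8 mm inside the lifting slot under the shaker's front (x of bar_tip in the frame of shaker between -0.057 and -0.043 m and y of bar_tip in the frame of shaker between -0.014 and 0.014 m and z of bar_tip in the frame of shaker between 0 and 0.03 m), for 0.1 s.
2. the front feet are raised above the slab's top by the bar bearing on the roller block (height (world z) of shaker_front_feet above 0.0115 m and contact force between bar and fulcrum above 5 N and contact force between bar and shaker above 5 N), for 0.1 s.
At the end, for the whole second after the job is handed in: the shaker stands level and still on the slab, rear feet within 4 mm of the rear stop, within 20 mm of the slab's middle and square to it within 0.07 rad; the bar lies flat and still on the worktop, its tip over 95 mm from the shaker's middle (x of shaker in the frame of slab between -0.011 and -0.002 m and y of shaker in the frame of slab between -0.02 and 0.02 m and angle between the x axis of shaker and the x axis of slab, either way round below 0.07 rad and angle between shaker's own z axis and vertical below 0.02 rad and height (world z) of shaker between 0.008 and 0.012 m and linear speed of each of shaker, bar below 0.01 m/s and height (world z) of bar below 0.004 m and angle between bar's own z axis and vertical below 0.03 rad and contact force between bar and shaker below 0.1 N and horizontal distance between bar_tip and shaker above 0.095 m); the robot touches nothing.
It fails at once if the front is raised more than 15 mm above the slab (height (world z) of shaker_front_feet above 0.025 m).
It fails at once if the bar bears on the shaker with more than 40 N (contact force between bar and shaker above 40 N).
It fails at once if the shaker's front is let drop or jerked (it turns faster than 0.6 rad/s) (angular speed of shaker above 0.6 rad/s).
It fails at once if the gripper or arm itself presses on the shaker (over 3 N) (contact force between any of the fingers, the arm and shaker above 3 N).
It fails at once if another loose thing is shifted by more than 20 mm (distance of any of specimen_cup_a, lab_timer, glucose_meter, oximeter, specimen_cup_b from where it was at the start of the episode above 0.02 m).
It also fails if it takes over 72 s, if anything falls off the work surface, if the arm or the gripper's body presses on something with over 40 N, if the wrist force passes 120 N, or if a joint passes its speed limit or range.

## Working session

There is one attempt and no reset: what is moved stays moved. The work goes in short steps, Python scripts to look and compute and a tool call to move; the robot and the scene stay as the last step left them, time stands still between calls to the robot, and variables do not carry over. Pictures are saved under pics/ and viewed, about 8 in all and at most 12, crops included, and the job is handed in when it is done.

Besides the shell and the picture viewer there is one more tool, called after "Call:" as a command line: name --argument value ..., lists and objects as JSON in quotes. arm_command: Moves the arm, as the interface text tells. Its arguments: {"type":"object","properties":{"deltas":{"type":"array","items":{"type":"object","properties":{"tx":{"type":"number"},"ty":{"type":"number"},"tz":{"type":"number"},"spin":{"type":"number"}}}},"grip":{"type":"number"}},"required":["deltas"]}

```bash
mkdir -p pics; ls; cat > h.py <<'E'
import numpy as np, cv2
from station import arm
def cal(n):
    c=arm.get_calibration(n); f=200/np.tan(np.radians(c['fovy'])/2); return f,c['cx'],c['cy'],np.array(c['pose'])
def ray(n,u,v,z,C=None):
    f,cx,cy,T=C or cal(n); d=T[:3,:3]@np.array([(u-cx)/f,(v-cy)/f,1]); o=T[:3,3]
    return o+d*(z-o[2])/d[2]
def proj(n,p,C=None):
    f,cx,cy,T=C or cal(n); q=T[:3,:3].T@(np.array(p)-T[:3,3]); return np.array([f*q[0]/q[2]+cx,f*q[1]/q[2]+cy])
def snap(n,name):
    im=arm.get_image(n); cv2.imwrite('pics/'+name+'.png',im[:,:,::-1]); return im
E
python3 - <<'E'
from h import *
s=arm.read_state(); print(s)
a=snap('scene','s0');b=snap('side','d0')
for n in ['scene','side']:
    C=cal(n); print(n,C[0],C[1:3],np.round(C[3],3).tolist())
    for t in ['bar','fulcrum','shaker','slab','bar_tip','bar_grip','roller_top','shaker_slot']:
        try:
            r=arm.outline_of(n,t)
            for q in r[:1]:
                v,u=np.nonzero(q['region']); print(t,round(q['score'],2),q['extent'],u.mean().round(1),v.mean().round(1),ray(n,u.mean(),v.mean(),10,C).round())
        except Exception as e: print(t,e)
E
```

```text
pics
{'t': 0.0, 'qpos': array([ 1.12766936e+00,  2.91255466e-01, -1.54102613e-01,  1.12670865e+00,
       -2.70703533e-05,  1.43147947e+00]), 'dq': array([ 0.00021388, -0.00061927,  0.00166404, -0.00095117, -0.00082428,
        0.00054909]), 'tau': array([ 3.64413914e-03, -5.37144971e+01,  3.31365216e+01,  1.59631862e-02,
        2.68391534e-05, -1.68625519e-05]), 'tool_pos': array([156.86687084, 500.51999747, 195.35407769]), 'orientation': array([ 3.13195398e-04,  8.05964468e-01,  5.91963574e-01, -5.52784692e-04]), 'ft_force': array([-0.08307946,  0.29697099, -0.66006112]), 'torque': array([-0.07108459, -0.03371035,  0.00220686]), 'width': 85.12733648837673}
scene 469.7640328491462 (324.52629359878114, 206.90951285552242) [[0.606, -0.403, 0.686, -248.786], [-0.795, -0.293, 0.531, -638.916], [-0.013, -0.867, -0.498, 631.982], [0.0, 0.0, 0.0, 1.0]]
bar 0.61 [264.6, 250.5, 113.3, 38.7] 327.5 272.5 [ 387. -152.   10.]
fulcrum 0.67 [269.3, 191.4, 31.3, 24.4] 286.1 203.8 [560. 118.  10.]
shaker 0.96 [272.0, 120.3, 71.6, 78.5] 307.8 165.9 [782. 223.  10.]
bar_tip 0.88 [264.5, 249.3, 114.5,
[... 239 characters left out ...]
 [785. 225.  10.]
side 437.6173034903082 (330.87933527241074, 196.10944290992308) [[0.895, -0.232, 0.38, 137.102], [-0.445, -0.437, 0.782, -845.328], [-0.016, -0.869, -0.495, 596.348], [0.0, 0.0, 0.0, 1.0]]
bar 0.8 [258.1, 234.2, 73.5, 65.6] 298.5 270.5 [ 388. -168.   10.]
fulcrum 0.86 [297.8, 181.7, 29.7, 21.7] 314.4 193.6 [554. 115.  10.]
shaker 0.78 [314.9, 114.7, 65.7, 72.5] 346.7 159.3 [737. 269.  10.]
bar_tip 0.77 [261.8, 236.8, 69.1, 66.4] 297.2 269.0 [ 387. -163.   10.]
bar_grip 0.77 [261.4, 233.6, 67.1, 65.0] 298.3 270.2 [ 388. -167.   10.]
roller_top 0.82 [302.2, 181.3, 29.6, 23.2] 314.2 194.4 [551. 111.  10.]
shaker_slot 0.85 [313.2, 118.0, 69.7, 71.8] 346.9 159.4 [737. 268.  10.]
```

```bash
python3 - <<'E'
import cv2,numpy as np
a=cv2.imread('pics/s0.png')[100:310,215:425];b=cv2.imread('pics/d0.png')[100:310,215:425]
r=lambda i:cv2.resize(i,(400,400),interpolation=cv2.INTER_CUBIC)
cv2.imwrite('pics/c0.png',np.hstack([r(a),r(b)]))
E
```

```text
(no output)
```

View pics/c0.png

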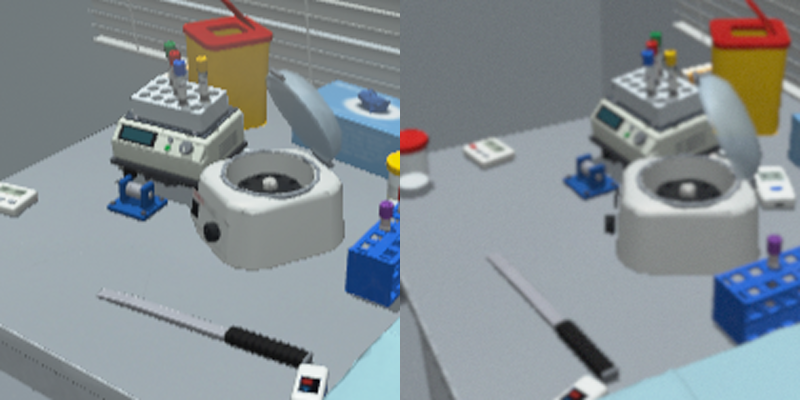

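The picture (scene crop left, side crop right) shows the shaker at the back with the blue roller block in front of it and the centrifuge to its right. The bar lies front-right with its tip to the left: scene tip at about (266,254) and end at (378,289), side tip at (262,235) and end at (328,297).

```bash
python3 - <<'E'
from h import *
for n,t,e in [('scene',(266.4,253.8),(377.7,289)),('side',(262.2,235.4),(327.9,296.9))]:
    a=ray(n,*t,3);b=ray(n,*e,6);d=a-b;print(n,a.round(),b.round(),np.hypot(d[0],d[1]).round(),np.arctan2(d[1],d[0]).round(3), (b+d*50/275).round(1))
# roller: scene crop center(135,188), side crop (592,172)
for n,p in [('scene',(215+136/1.905,100+188/1.905)),('side',(215+190/1.905,100+172/1.905))]: print(ray(n,*p,30).round())
C=cal('wrist');print(C[:3],C[3].round(3).tolist())
s=arm.read_state();from scipy.spatial.transform import Rotation as R
q=s['orientation'];print(R.from_quat([q[1],q[2],q[3],q[0]]).as_matrix().round(3).tolist())
E
```

```text
scene [367.   8.   3.] [ 409. -264.    6.] 276.0 1.724 [ 401.4 -214.9    5.5]
side [364.  -0.   3.] [ 409. -264.    6.] 268.0 1.739 [ 401.1 -216.1    5.5]
[555. 111.  30.]
[548.  98.  30.]
(np.float64(350.45019317560707), 316.2464465749067, 197.88581755559377) [[0.298, 0.919, 0.259, 91.534], [0.955, -0.287, -0.081, 521.152], [-0.0, 0.271, -0.963, 373.744], [0.0, 0.0, 0.0, 1.0]]
[[0.299, 0.954, 0.0], [0.954, -0.299, -0.0], [-0.0, 0.0, -1.0]]
```

Call:
arm_command --deltas '[{"tx":-0.0245,"ty":0.0297},{"tx":-0.0245,"ty":0.0297},{"tx":-0.0245,"ty":0.0297},{"tx":-0.0245,"ty":0.0297},{"tx":-0.0245,"ty":0.0297},{"tx":-0.0245,"ty":0.0297},{"tx":-0.0245,"ty":0.0297},{"tx":-0.0245,"ty":0.0297},{"tx":-0.0245,"ty":0.0297},{"tx":-0.0245,"ty":0.0297}]'

```text
validation failed for argument at $.de...
```

Call:
arm_command --deltas '[{"tx":-0.0245,"ty":0.0297},{"tx":-0.0245,"ty":0.0297},{"tx":-0.0245,"ty":0.0297},{"spin":-7},{"spin":-7},{"spin":-7},{"spin":-7},{"spin":-7},{},{}]'

```text
validation failed for argument at $.de...
```

```bash
python3 - <<'E'
from h import *
s=arm.read_state();print(s['t'],s['tool_pos'].round(1),s['qpos'].round(2))
C=cal('wrist');np.save('C1.npy',np.array(C,dtype=object),allow_pickle=True)
snap('wrist','w1')
for t in ['fulcrum','shaker','slab']:
    for q in arm.outline_of('wrist',t)[:1]: print(t,round(q['score'],2),q['extent'])
E
```

```text
0.9 [157.  501.  195.9] [ 1.13  0.29 -0.15  1.13 -0.    1.43]
```

View pics/w1.png

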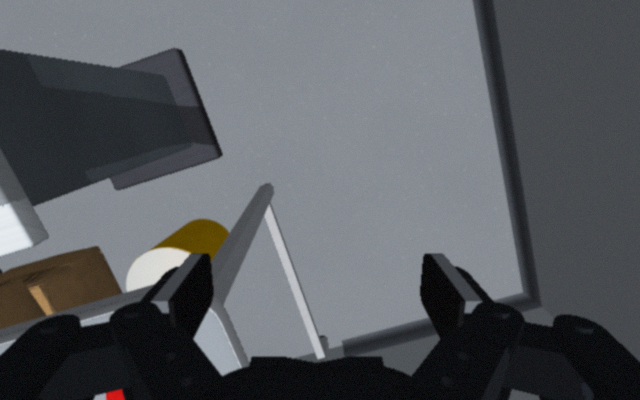

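The commands were refused, so this picture only shows the start view: empty worktop, with the fingers at the bottom of the image. I'll give all four fields in every row.

Call:
arm_command --deltas '[{"tx":-0.0245,"ty":0.0297,"tz":0,"spin":0},{"tx":-0.0245,"ty":0.0297,"tz":0,"spin":0},{"tx":-0.0245,"ty":0.0297,"tz":0,"spin":0},{"tx":-0.0245,"ty":0.0297,"tz":0,"spin":0},{"tx":-0.0245,"ty":0.0297,"tz":0,"spin":0},{"tx":-0.0245,"ty":0.0297,"tz":0,"spin":0},{"tx":-0.0245,"ty":0.0297,"tz":0,"spin":0},{"tx":-0.0245,"ty":0.0297,"tz":0,"spin":0},{"tx":-0.0245,"ty":0.0297,"tz":0,"spin":0},{"tx":-0.0245,"ty":0.0297,"tz":0,"spin":0}]'

```text
t: 1.93
tool_pos: [367.9, 176.6, 196.2]
orientation: [0.0, 0.806, 0.592, 0.0]
ft_force: [1.4, 1.2, 0.4]
width: 85.4
```

Call:
arm_command --deltas '[{"tx":-0.0245,"ty":0.0297,"tz":0,"spin":0},{"tx":-0.0245,"ty":0.0297,"tz":0,"spin":0},{"tx":-0.0245,"ty":0.0297,"tz":0,"spin":0},{"tx":0,"ty":0,"tz":0,"spin":-7},{"tx":0,"ty":0,"tz":0,"spin":-7},{"tx":0,"ty":0,"tz":0,"spin":-7},{"tx":0,"ty":0,"tz":0,"spin":-7},{"tx":0,"ty":0,"tz":0,"spin":-7},{"tx":0,"ty":0,"tz":0,"spin":0},{"tx":0,"ty":0,"tz":0,"spin":0}]'

```text
t: 2.77
tool_pos: [430.2, 81.5, 195.9]
orientation: [0.0, 0.592, 0.806, 0.0]
ft_force: [0.4, 0.5, 0.0]
width: 85.3
```

```bash
python3 - <<'E'
from h import *
s=arm.read_state();print(s['t'],s['tool_pos'].round(1),s['qpos'].round(2))
C=cal('wrist');np.save('C1.npy',np.array(C,dtype=object),allow_pickle=True)
snap('wrist','w1b')
for t in ['fulcrum','shaker','slab']:
    for q in arm.outline_of('wrist',t)[:1]: print(t,round(q['score'],2),q['extent'])
E
```

```text
2.7667 [430.2  81.5 195.9] [ 0.02  0.12 -0.37  1.08 -0.   -0.28]
shaker 0.69 [213.3, 304.6, 156.2, 70.3]
slab 0.69 [212.7, 321.2, 12.6, 37.4]
```

View pics/w1b.png

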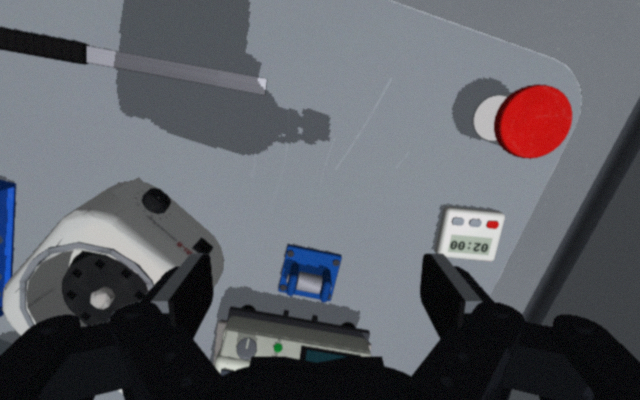

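The wrist view's lower side points away from the robot. It shows the bar tip at (266,85), the fulcrum at (313,272), the shaker's front edge along about (228,308) to (369,325), and the red cup and timer on the right. I'll enlarge the middle.

```bash
python3 - <<'E'
from h import *
a=cv2.imread('pics/w1b.png')[230:360,200:400]
cv2.imwrite('pics/c1.png',cv2.resize(a,(800,520),interpolation=cv2.INTER_CUBIC))
C=tuple(np.load('C1.npy',allow_pickle=True))
for u,v,z in [(266,80,4),(262,92,8),(87,46,8),(87,63,8),(0,31,10),(0,50,10),(287,245,5),(341,250,5),(313,285,36)]: print(u,v,ray('w',u,v,z,C).round(1))
E
```

```text
266 80 [362.1   7.    4. ]
262 92 [374.3   6.7   8. ]
87 46 [ 383.8 -165.7    8. ]
87 63 [ 399.4 -163.7    8. ]
0 31 [ 395.2 -245.2   10. ]
0 50 [ 412.5 -244.1   10. ]
287 245 [526.8  76.6   5. ]
341 250 [514.2 137.1   5. ]
313 285 [549.5 114.9  36. ]
```

View pics/c1.png

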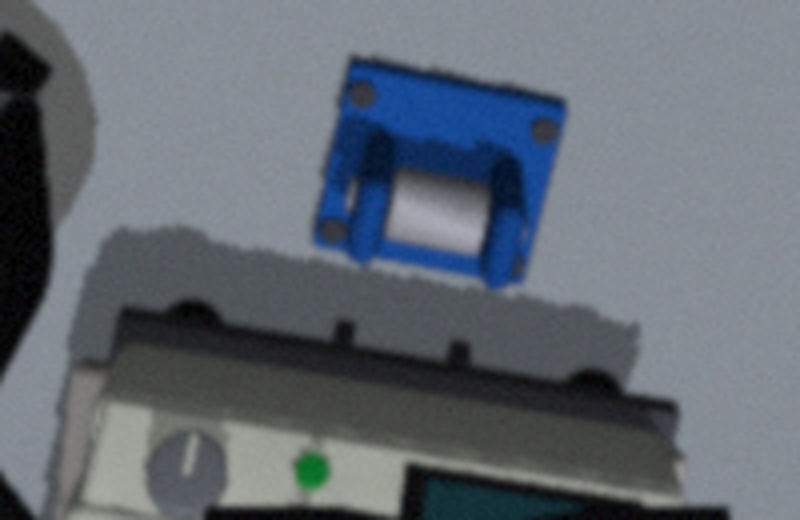

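Crop: the roller is at about (440,210), the slot side walls are at (345,330) and (459,352), and the plate's front edge runs from (120,312) to (678,402).

```bash
python3 - <<'E'
from h import *
C=tuple(np.load('C1.npy',allow_pickle=True))
g=lambda u,v,z:ray('w',200+u/4,230+v/4,z,C)
P={}
for k,u,v,z in [('edgeR',120,312,29),('edgeL',678,402,29),('wallR',345,327,24),('wallL',459,347,24),('cheekR',372,165,42),('cheekL',508,185,42),('baseR',352,60,6),('baseL',566,100,6),('baseRf',315,245,6),('baseLf',522,284,6),('roll',440,208,36),('rR',393,205,34),('rL',487,215,34)]:
    P[k]=g(u,v,z); print(k,P[k].round(1))
y=lambda a,b:(lambda d:np.arctan2(-d[0],d[1]))(P[b]-P[a])
print('yaw edge',y('edgeR','edgeL'),'walls',y('wallR','wallL'),'base',y('baseR','baseL'),y('baseRf','baseLf'),'len',np.linalg.norm(P['edgeL']-P['edgeR']))
print('edge mid',(P['edgeR']+P['edgeL'])/2,'wall mid',(P['wallR']+P['wallL'])/2,'base mid',(P['baseR']+P['baseL']+P['baseRf']+P['baseLf'])/4)
s=cv2.imread('pics/s0.png');
E
```

```text
edgeR [608.7  35.7  29. ]
edgeL [589.4 194.9  29. ]
wallR [597.7  97.8  24. ]
wallL [594.2 130.8  24. ]
cheekR [537.1  89.2  42. ]
cheekL [532.  124.9  42. ]
baseR [526.   77.6   6. ]
baseL [519.5 139.4   6. ]
baseRf [585.8  83.6   6. ]
baseLf [579.9 145.8   6. ]
roll [547.  110.7  36. ]
rR [551.   98.6  34. ]
rL [546.3 123.8  34. ]
yaw edge 0.12047840956571608 walls 0.10558466419292552 base 0.10437103170495547 0.09466398089818563 len 160.3288387508189
edge mid [599.06383392 115.33110565  29.        ] wall mid [595.99265111 114.28581894  24.        ] base mid [552.82940014 111.60044153   6.        ]
```

Call:
arm_command --deltas '[{"tx":-0.0342,"ty":-0.0147,"tz":0,"spin":0},{"tx":-0.0342,"ty":-0.0147,"tz":0,"spin":0},{"tx":-0.0342,"ty":-0.0147,"tz":0,"spin":0},{"tx":-0.0342,"ty":-0.0147,"tz":0,"spin":0},{"tx":-0.0342,"ty":-0.0147,"tz":0,"spin":0},{"tx":-0.0342,"ty":-0.0147,"tz":0,"spin":0},{"tx":-0.0342,"ty":-0.0147,"tz":0,"spin":0},{"tx":-0.0342,"ty":-0.0147,"tz":0,"spin":0},{"tx":0,"ty":0,"tz":0.01,"spin":-6.8},{"tx":0,"ty":0,"tz":0.01,"spin":-6.8}]'

```text
t: 3.8
tool_pos: [400.8, -217.3, 175.9]
orientation: [0.001, 0.491, 0.871, -0.0]
ft_force: [-0.9, 1.9, 0.5]
width: 85.0
```

Call:
arm_command --deltas '[{"tx":0,"ty":0,"tz":0.01,"spin":-6.8},{"tx":0,"ty":0,"tz":0.01,"spin":-6.8},{"tx":0,"ty":0,"tz":0.01,"spin":-6.8},{"tx":0,"ty":0,"tz":0.01,"spin":-6.8},{"tx":0,"ty":0,"tz":0.01,"spin":-6.8},{"tx":0,"ty":0,"tz":0.01,"spin":-6.8},{"tx":0,"ty":0,"tz":0.01,"spin":-6.8},{"tx":0,"ty":0,"tz":0.01,"spin":-6.8},{"tx":0,"ty":0,"tz":0.01,"spin":-6.8},{"tx":0,"ty":0,"tz":0.01,"spin":-6.8}]'

```text
t: 4.63
tool_pos: [400.8, -214.8, 75.5]
orientation: [0.0, -0.082, 0.997, -0.0]
ft_force: [0.0, 0.3, 0.7]
width: 85.0
```

```bash
python3 - <<'E'
from h import *
s=arm.read_state();q=s['orientation'];print(s['t'],s['tool_pos'].round(1),s['qpos'].round(2),2*np.arctan2(q[2],q[1])-np.pi/2)
C=cal('wrist');np.save('C2.npy',np.array(C,dtype=object),allow_pickle=True)
snap('wrist','w2')
for p in [(400,-214.5,7),(391.6,-164.7,7)]: print(proj('w',p,C))
for q in arm.outline_of('wrist','bar')[:1]: print(round(q['score'],2),q['extent'])
E
```

```text
4.6333 [ 400.8 -214.8   75.5] [-0.65  0.27 -0.53  0.77 -0.   -2.39] 1.7353703413741375
[317.17565188 198.22458154]
[317.22486848 261.40606534]
0.63 [305.4, 120.3, 33.3, 242.3]
```

View pics/w2.png

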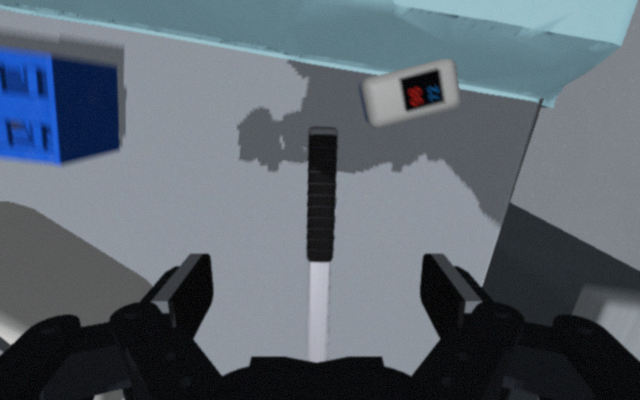

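The sleeve runs from (322,130) to (320,261) under the tool, about 3 mm off to tool +x. The oximeter at (410,92) stays clear. Now I'll go down and grip.

Call:
arm_command --deltas '[{"tx":0.003,"ty":0,"tz":0.009,"spin":0},{"tx":0,"ty":0,"tz":0.009,"spin":0},{"tx":0,"ty":0,"tz":0.009,"spin":0},{"tx":0,"ty":0,"tz":0.009,"spin":0},{"tx":0,"ty":0,"tz":0.009,"spin":0},{"tx":0,"ty":0,"tz":0.009,"spin":0},{"tx":0,"ty":0,"tz":0.009,"spin":0},{"tx":0,"ty":0,"tz":0.009,"spin":0},{"tx":0,"ty":0,"tz":0,"spin":0},{"tx":0,"ty":0,"tz":0,"spin":0}]'

```text
t: 5.57
tool_pos: [397.4, -214.9, 3.3]
orientation: [-0.0, -0.08, 0.997, 0.0]
ft_force: [0.6, 0.0, 0.4]
width: 85.3
```

Call:
arm_command --deltas '[{"tx":0,"ty":0,"tz":0,"spin":0},{"tx":0,"ty":0,"tz":0,"spin":0},{"tx":0,"ty":0,"tz":0,"spin":0},{"tx":0,"ty":0,"tz":0,"spin":0},{"tx":0,"ty":0,"tz":0,"spin":0},{"tx":0,"ty":0,"tz":0,"spin":0},{"tx":0,"ty":0,"tz":0,"spin":0},{"tx":0,"ty":0,"tz":0,"spin":0},{"tx":0,"ty":0,"tz":0,"spin":0},{"tx":0,"ty":0,"tz":0,"spin":0}]' --grip 0

```text
t: 6.4
tool_pos: [397.8, -215.3, 3.9]
orientation: [-0.0, -0.08, 0.997, 0.0]
ft_force: [-0.2, -0.4, -1.0]
width: 0.1
```

```bash
python3 - <<'E'
from h import *
s=arm.read_state();print(s['width'],s['tool_pos'],s['ft_force'])
a=snap('wrist','w3');b=snap('scene','s3');c=snap('side','d3')
r=lambda i:cv2.resize(i,(400,400),interpolation=cv2.INTER_CUBIC)[:,:,::-1]
cv2.imwrite('pics/c3.png',np.hstack([r(a[100:400,170:470]),r(b[200:330,260:390])]))
E
```

```text
0.0850932860797538 [ 397.81159885 -215.28491848    3.90665527] [-0.19896316 -0.36498445 -1.04646723]
```

View pics/c3.png

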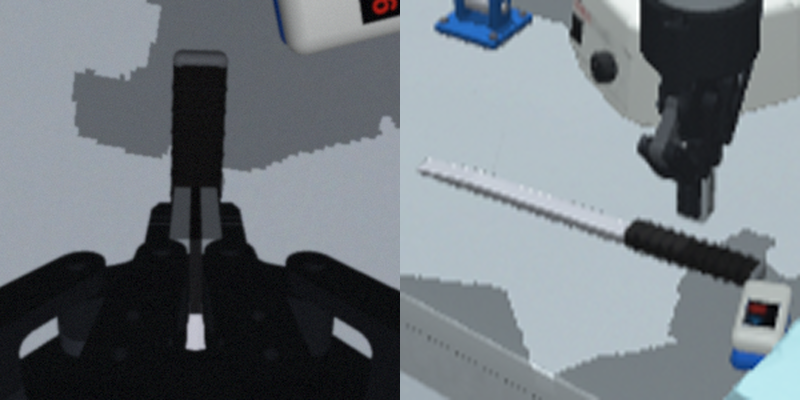

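```bash
python3 - <<'E'
from h import *
for n in ['scene','side']:
  for p in [(397.8,-215.3,3.9),(397.8,-215.3,20),(397.8,-215.3,40),(400,-214.5,7)]: print(n,p,proj(n,p).round(1))
b=cv2.imread('pics/d3.png')[150:320,230:400]; b2=cv2.imread('pics/s3.png')[170:320,280:430]
cv2.imwrite('pics/c4.png',np.hstack([cv2.resize(x,(400,400),interpolation=cv2.INTER_CUBIC) for x in (b,b2)]))
E
```

```text
scene (397.8, -215.3, 3.9) [354.7 283.5]
scene (397.8, -215.3, 20) [354.8 277.4]
scene (397.8, -215.3, 40) [355.  269.7]
scene (400, -214.5, 7) [355.  281.7]
side (397.8, -215.3, 3.9) [312.2 284.6]
side (397.8, -215.3, 20) [311.9 278.4]
side (397.8, -215.3, 40) [311.5 270.6]
side (400, -214.5, 7) [313.  282.8]
```

View pics/c4.png

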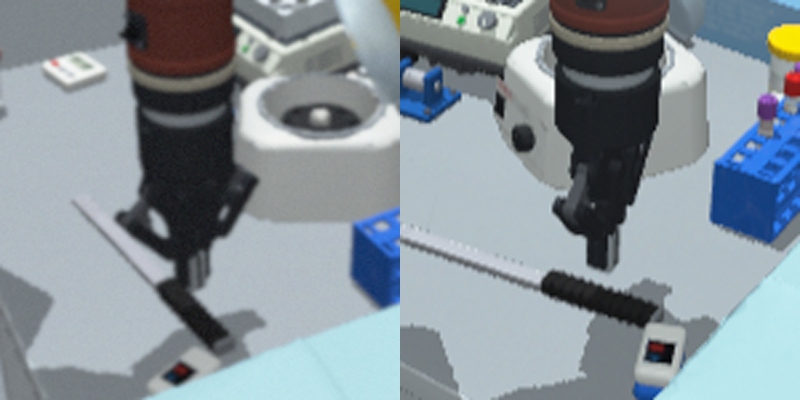

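Both views put the shut fingertips about 35 mm higher than the reported TCP, at z of about 39 mm, and the fingers closed above the sleeve. So the real fingers seem shorter than the stated tool frame. I'll check this in the wrist view before going lower.

```bash
python3 - <<'E'
from h import *
C=cal('wrist'); s=arm.read_state(); p=s['tool_pos']
for dz in (0,20,35,50): print(dz,proj('w',p+[0,0,dz],C).round(1))
# tip in w3 crop about (196,188) at scale 4/3
print('tip px',170+196*.75,100+188*.75)
# sleeve top end px in w3 crop: (200,62)-> compare with bar end z=14
print('end px',170+200*.75,100+58*.75, proj('w',(408,-264,12),C))
im=cv2.imread('pics/w3.png')
E
```

```text
0 [316.1 231.8]
20 [316.1 246.7]
35 [316.1 260.3]
50 [316.  276.7]
tip px 317.0 241.0
end px 320.0 143.5 [311.42712466 141.1179266 ]
```

Call:
arm_command --deltas '[{"tx":0,"ty":0,"tz":0,"spin":0},{"tx":0,"ty":0,"tz":0,"spin":0},{"tx":0,"ty":0,"tz":0,"spin":0},{"tx":0,"ty":0,"tz":0,"spin":0},{"tx":0,"ty":0,"tz":0,"spin":0},{"tx":0,"ty":0,"tz":0,"spin":0},{"tx":0,"ty":0,"tz":0,"spin":0},{"tx":0,"ty":0,"tz":0,"spin":0},{"tx":0,"ty":0,"tz":0,"spin":0},{"tx":0,"ty":0,"tz":0,"spin":0}]' --grip 0.0854

```text
t: 7.38
tool_pos: [397.8, -215.3, 3.9]
orientation: [0.0, -0.08, 0.997, -0.0]
ft_force: [0.8, -0.4, -0.4]
width: 85.5
```

The wrist view agrees: the tips are about 36 mm behind the reported TCP. I'll go down another 34 mm and close again.

Call:
arm_command --deltas '[{"tx":0.002,"ty":0,"tz":0.004,"spin":0},{"tx":0,"ty":0,"tz":0.005,"spin":0},{"tx":0,"ty":0,"tz":0.005,"spin":0},{"tx":0,"ty":0,"tz":0.005,"spin":0},{"tx":0,"ty":0,"tz":0.005,"spin":0},{"tx":0,"ty":0,"tz":0.005,"spin":0},{"tx":0,"ty":0,"tz":0.005,"spin":0},{"tx":0,"ty":0,"tz":0,"spin":0},{"tx":0,"ty":0,"tz":0,"spin":0},{"tx":0,"ty":0,"tz":0,"spin":0}]'

```text
t: 8.22
tool_pos: [395.9, -215.6, -30.1]
orientation: [0.0, -0.08, 0.997, 0.0]
ft_force: [0.8, 1.5, 0.9]
width: 85.5
```

Call:
arm_command --deltas '[{"tx":0,"ty":0,"tz":0,"spin":0},{"tx":0,"ty":0,"tz":0,"spin":0},{"tx":0,"ty":0,"tz":0,"spin":0},{"tx":0,"ty":0,"tz":0,"spin":0},{"tx":0,"ty":0,"tz":0,"spin":0},{"tx":0,"ty":0,"tz":0,"spin":0},{"tx":0,"ty":0,"tz":0,"spin":0},{"tx":0,"ty":0,"tz":0,"spin":0},{"tx":0,"ty":0,"tz":0,"spin":0},{"tx":0,"ty":0,"tz":0,"spin":0}]' --grip 0

```text
t: 9.05
tool_pos: [396.4, -215.8, -29.6]
orientation: [0.001, -0.08, 0.997, -0.0]
ft_force: [0.4, 1.4, 6.1]
width: 18.0
```

Call:
arm_command --deltas '[{"tx":0,"ty":0,"tz":-0.012,"spin":0},{"tx":0,"ty":0,"tz":-0.016,"spin":0},{"tx":0,"ty":0,"tz":-0.016,"spin":0},{"tx":0,"ty":0,"tz":-0.016,"spin":0},{"tx":0,"ty":0,"tz":-0.016,"spin":0},{"tx":0,"ty":0,"tz":-0.016,"spin":0},{"tx":0,"ty":0,"tz":-0.016,"spin":0},{"tx":0,"ty":0,"tz":-0.012,"spin":0},{"tx":0,"ty":0,"tz":0,"spin":0},{"tx":0,"ty":0,"tz":0,"spin":0}]'

```text
t: 9.88
tool_pos: [396.0, -215.8, 89.9]
orientation: [0.0, -0.08, 0.997, -0.0]
ft_force: [-0.7, 0.7, -3.5]
width: 17.8
```

```bash
python3 - <<'E'
from h import *
s=arm.read_state();print(s['t'],s['tool_pos'],s['ft_force'],s['torque'],s['width'])
b=snap('scene','s5');c=snap('side','d5')
r=lambda i:cv2.resize(i,(400,400),interpolation=cv2.INTER_CUBIC)[:,:,::-1]
cv2.imwrite('pics/c5.png',np.hstack([r(b[130:330,240:440]),r(c[130:330,220:420])]))
E
```

```text
9.8833 [ 395.98067088 -215.77571114   89.86780898] [-0.68784636  0.73787368 -3.48363317] [-0.18327419 -0.01095469  0.06094429] 17.77912817776334
```

View pics/c5.png

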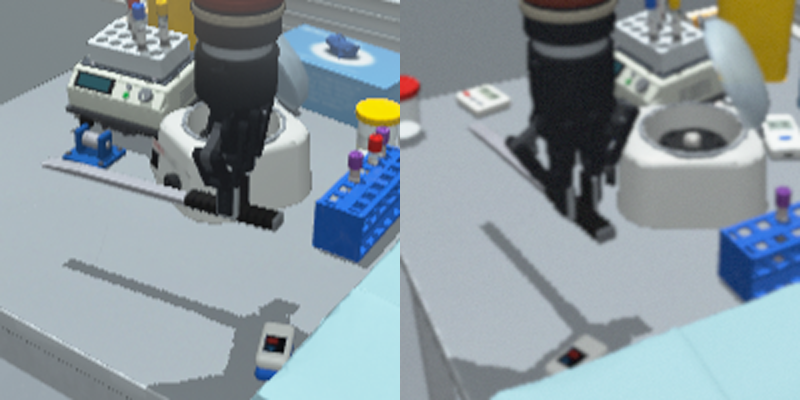

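The bar hangs firmly and about level: scene tip (263,211), side tip (256,193). The pads hold its pitch, so I need another way to turn it tip-down by 0.38 rad. My plan is to hook the tip a few mm under the plate's front edge, left of the roller block, and raise the grip. That needs only a few N.

```bash
cat >> h.py <<'E'
def tri(a,b,na='scene',nb='side',CA=None,CB=None):
    L=[]
    for n,p,C in ((na,a,CA),(nb,b,CB)):
        f,cx,cy,T=C or cal(n); d=T[:3,:3]@np.array([(p[0]-cx)/f,(p[1]-cy)/f,1]); L.append((T[:3,3],d/np.linalg.norm(d)))
    A=np.zeros((3,3));r=np.zeros(3)
    for o,d in L: M=np.eye(3)-np.outer(d,d);A+=M;r+=M@o
    return np.linalg.solve(A,r)
E
python3 - <<'E'
from h import *
print('tip',tri((263.5,211.5),(256,193.5)),'butt',tri((380,239),(323,248)))
C=tuple(np.load('C1.npy',allow_pickle=True))
print('cup',ray('w',535,120,72,C).round(),'timer',ray('w',470,235,15,C).round())
for s,d in (('s0','scene'),('d0','side')): pass
E
```

```text
tip [361.22057195  -0.80904596 119.93118573] butt [ 399.79393344 -269.4013699   132.92528649]
cup [326. 241.  72.] timer [451. 264.  15.]
```

Call:
arm_command --deltas '[{"tx":0,"ty":0.0368,"tz":0,"spin":0},{"tx":0,"ty":0.0368,"tz":0,"spin":0},{"tx":0,"ty":0.0368,"tz":0,"spin":0},{"tx":0,"ty":0.0368,"tz":0,"spin":0},{"tx":0,"ty":0.0368,"tz":0,"spin":0},{"tx":0,"ty":0.0368,"tz":0,"spin":0},{"tx":0,"ty":0.0368,"tz":0,"spin":0},{"tx":0,"ty":0.0368,"tz":0,"spin":0},{"tx":0,"ty":0.0368,"tz":0,"spin":0},{"tx":0.002,"ty":0.0368,"tz":0,"spin":0}]'

```text
t: 10.82
tool_pos: [334.0, 148.8, 89.2]
orientation: [-0.0, -0.08, 0.997, -0.0]
ft_force: [1.4, 0.4, -3.6]
width: 18.0
```

Call:
arm_command --deltas '[{"tx":0,"ty":0,"tz":0,"spin":6.66},{"tx":0,"ty":0,"tz":0,"spin":6.66},{"tx":0,"ty":0,"tz":0,"spin":6.66},{"tx":0,"ty":0,"tz":0,"spin":6.66},{"tx":0,"ty":0,"tz":0,"spin":6.66},{"tx":0,"ty":0,"tz":0,"spin":6.66},{"tx":0,"ty":0,"tz":0,"spin":6.66},{"tx":0,"ty":0,"tz":0,"spin":6.66},{"tx":0,"ty":0,"tz":0,"spin":6.66},{"tx":0,"ty":0,"tz":0,"spin":6.66}]'

```text
t: 11.65
tool_pos: [334.0, 147.1, 88.9]
orientation: [-0.001, 0.483, 0.876, -0.001]
ft_force: [0.1, 0.2, -2.7]
width: 18.0
```

Call:
arm_command --deltas '[{"tx":0,"ty":0,"tz":0.004,"spin":6.66},{"tx":0,"ty":0,"tz":0.009,"spin":6.66},{"tx":0,"ty":0,"tz":0.012,"spin":6.66},{"tx":0,"ty":0,"tz":0.012,"spin":6.66},{"tx":0,"ty":0,"tz":0.012,"spin":0},{"tx":0,"ty":0,"tz":0.012,"spin":0},{"tx":0,"ty":0,"tz":0.012,"spin":0},{"tx":0,"ty":0,"tz":0.012,"spin":0},{"tx":0,"ty":0,"tz":0.009,"spin":0},{"tx":0,"ty":0,"tz":0.004,"spin":0}]'

```text
t: 12.48
tool_pos: [333.1, 147.0, -9.8]
orientation: [-0.001, 0.669, 0.743, -0.001]
ft_force: [-0.2, -0.7, -2.9]
width: 18.2
```

```bash
python3 - <<'E'
from h import *
s=arm.read_state();q=s['orientation'];print(s['t'],s['tool_pos'],s['ft_force'],s['torque'],2*np.arctan2(q[2],q[1])-np.pi/2)
b=snap('scene','s6');c=snap('side','d6')
r=lambda i:cv2.resize(i,(400,400),interpolation=cv2.INTER_CUBIC)[:,:,::-1]
cv2.imwrite('pics/c6.png',np.hstack([r(b[140:260,200:320]),r(c[120:240,240:360])]))
E
```

```text
12.4833 [333.10541627 146.95093856  -9.83961819] [-0.1617057  -0.72708538 -2.89928316] [-0.04665866  0.25855823 -0.05233221] 0.10384667010165938
```

View pics/c6.png

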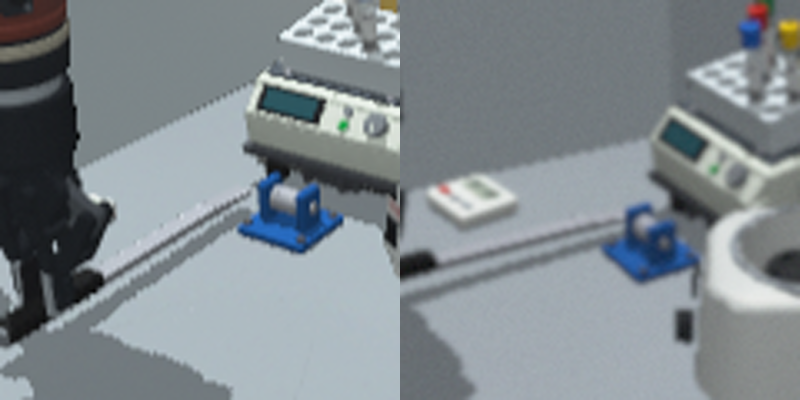

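The bar lies low, left of the roller block, with its tip just in front of the shaker at scene crop (252,188).

```bash
python3 - <<'E'
from h import *
for z in (12,20): print(ray('scene',200+252*.3,140+188*.3,z),ray('side',240+(622-400)*.3,120+217*.3,z))
print('edge', proj('scene',(592.1,174.6,29)),proj('scene',(558,170.6,14)))
E
```

```text
[571.8084212  166.48936092  12.        ] [553.15811763 166.5217464   12.        ]
[561.21980468 156.09673016  20.        ] [547.46212239 152.66905652  20.        ]
edge [277.98703119 187.40009932] [271.0405903  197.28694659]
```

Call:
arm_command --deltas '[{"tx":0,"ty":0.004,"tz":0.004,"spin":0},{"tx":0,"ty":0.005,"tz":0,"spin":0},{"tx":0,"ty":0.005,"tz":0,"spin":0},{"tx":0,"ty":0.005,"tz":0,"spin":0},{"tx":0,"ty":0.005,"tz":0,"spin":0},{"tx":0,"ty":0.005,"tz":0,"spin":0},{"tx":0,"ty":0.005,"tz":0,"spin":0},{"tx":0,"ty":0.005,"tz":0,"spin":0},{"tx":0,"ty":0.003,"tz":0,"spin":0},{"tx":0,"ty":0,"tz":0,"spin":0}]'

```text
t: 13.42
tool_pos: [377.4, 151.7, -12.1]
orientation: [0.0, 0.669, 0.743, -0.0]
ft_force: [-0.1, 0.0, -2.4]
width: 18.0
```

Call:
arm_command --deltas '[{"tx":0,"ty":0,"tz":-0.005,"spin":0},{"tx":0,"ty":0,"tz":-0.005,"spin":0},{"tx":0,"ty":0,"tz":-0.005,"spin":0},{"tx":0,"ty":0,"tz":-0.004,"spin":0},{"tx":0,"ty":0,"tz":-0.004,"spin":0},{"tx":0,"ty":0,"tz":-0.004,"spin":0},{"tx":0,"ty":0,"tz":-0.004,"spin":0},{"tx":0,"ty":0.0005,"tz":-0.004,"spin":0},{"tx":0,"ty":0.0005,"tz":-0.004,"spin":0},{"tx":0,"ty":0.0005,"tz":-0.004,"spin":0}]'

```text
t: 14.25
tool_pos: [378.3, 151.9, 31.3]
orientation: [-0.0, 0.669, 0.743, -0.0]
ft_force: [0.5, 0.6, -4.2]
width: 17.8
```

```bash
python3 - <<'E'
from h import *
s=arm.read_state();print(s['tool_pos'],s['ft_force'],s['torque'])
E
```

```text
[378.33762507 151.85378104  31.2799481 ] [ 0.51914138  0.59215154 -4.21242365] [0.0546149  0.39579179 0.09521433]
```

The force on the edge is only about 1.5 N and the bar is turning in the pads. I'll continue.

Call:
arm_command --deltas '[{"tx":0,"ty":0.001,"tz":-0.005,"spin":0},{"tx":0,"ty":0.001,"tz":-0.005,"spin":0},{"tx":0,"ty":0.001,"tz":-0.005,"spin":0},{"tx":0,"ty":0.001,"tz":-0.005,"spin":0},{"tx":0,"ty":0.001,"tz":-0.005,"spin":0},{"tx":0,"ty":0.0015,"tz":-0.005,"spin":0},{"tx":0,"ty":0.0015,"tz":-0.005,"spin":0},{"tx":0,"ty":0.0015,"tz":-0.005,"spin":0},{"tx":0,"ty":0.0015,"tz":-0.005,"spin":0},{"tx":0,"ty":0.0015,"tz":-0.004,"spin":0}]'

```text
t: 15.08
tool_pos: [390.8, 153.1, 80.4]
orientation: [-0.0, 0.669, 0.743, -0.0]
ft_force: [-2.4, -2.4, -3.9]
width: 17.6
```

```bash
python3 - <<'E'
from h import *
s=arm.read_state();print(s['tool_pos'],s['ft_force'],s['torque'])
a,b=snap('scene','s7'),snap('side','d7')
r=lambda i:cv2.resize(i,(400,400),interpolation=cv2.INTER_CUBIC)[:,:,::-1]
cv2.imwrite('pics/c7.png',np.hstack([r(a[110:230,200:320]),r(b[100:220,240:360])]))
E
```

```text
[390.78676042 153.1475782   80.42822502] [-2.38746075 -2.41560868 -3.89782773] [-0.41206495  0.70314774 -0.16005799]
```

View pics/c7.png

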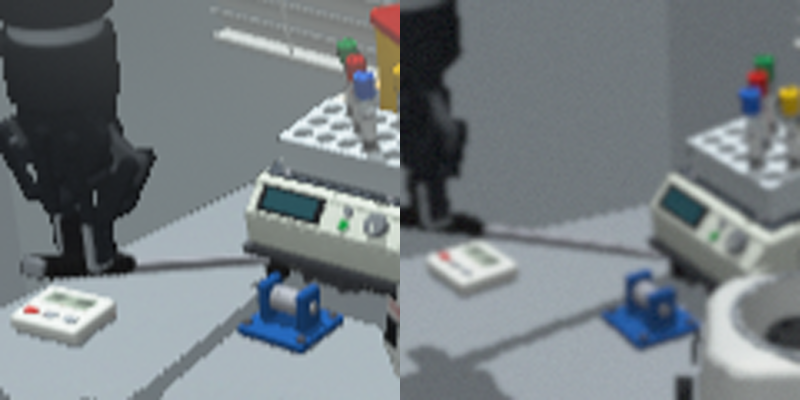

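The bar is pitched down by about 0.4 rad. In the side crop it runs from (483,230) to the edge at (650,257). Next I'll retract, lift, and line up behind the roller.

Call:
arm_command --deltas '[{"tx":0,"ty":-0.008,"tz":0,"spin":0},{"tx":0,"ty":-0.011,"tz":0,"spin":0},{"tx":0,"ty":-0.011,"tz":0,"spin":0},{"tx":0,"ty":0,"tz":-0.012,"spin":0},{"tx":0,"ty":0,"tz":-0.014,"spin":0},{"tx":0,"ty":0,"tz":-0.014,"spin":0},{"tx":-0.015,"ty":0,"tz":0,"spin":0},{"tx":-0.015,"ty":0,"tz":0,"spin":0},{"tx":-0.015,"ty":0,"tz":0,"spin":0},{"tx":-0.0147,"ty":0,"tz":0,"spin":0}]'

```text
t: 16.02
tool_pos: [365.9, 90.2, 119.8]
orientation: [-0.0, 0.669, 0.743, -0.0]
ft_force: [-0.2, -0.2, -4.2]
width: 18.1
```

Call:
arm_command --deltas '[{"tx":0,"ty":0.008,"tz":0.005,"spin":0},{"tx":0,"ty":0.0086,"tz":0.005,"spin":0},{"tx":0,"ty":0,"tz":0.005,"spin":0},{"tx":0,"ty":0,"tz":0.005,"spin":0},{"tx":0,"ty":0,"tz":0.005,"spin":0},{"tx":0,"ty":0,"tz":0.005,"spin":0},{"tx":0,"ty":0,"tz":0,"spin":0},{"tx":0,"ty":0,"tz":0,"spin":0},{"tx":0,"ty":0,"tz":0,"spin":0},{"tx":0,"ty":0,"tz":0,"spin":0}]'

```text
t: 16.85
tool_pos: [383.8, 92.5, 90.1]
orientation: [0.0, 0.669, 0.743, 0.0]
ft_force: [-0.2, -0.3, -3.1]
width: 18.0
```

```bash
python3 - <<'E'
from h import *
s=arm.read_state();print(s['t'],s['tool_pos'],s['ft_force'],s['torque'])
a,b=snap('scene','s8'),snap('side','d8')
for t in ['shaker','fulcrum','bar']:
    for n in ['scene','side']:
        for q in arm.outline_of(n,t)[:1]:print(n,t,q['score'],q['extent'])
r=lambda i:cv2.resize(i,(400,600),interpolation=cv2.INTER_CUBIC)[:,:,::-1]
cv2.imwrite('pics/c8.png',np.hstack([r(a[140:236,236:300]),r(b[130:226,264:328])]))
E
```

```text
16.85 [383.8074454   92.47395826  90.1287565 ] [-0.23002569 -0.27422714 -3.0712964 ] [-0.00196602  0.2209059  -0.05258474]
scene shaker 0.88 [276.5, 117.8, 67.4, 78.7]
side shaker 0.94 [314.0, 116.4, 66.2, 68.9]
scene fulcrum 0.78 [269.7, 191.2, 31.8, 23.6]
side fulcrum 0.79 [296.9, 185.9, 31.7, 16.8]
scene bar 0.71 [220.1, 187.4, 73.5, 11.1]
side bar 0.58 [227.3, 169.9, 98.9, 11.5]
```

View pics/c8.png

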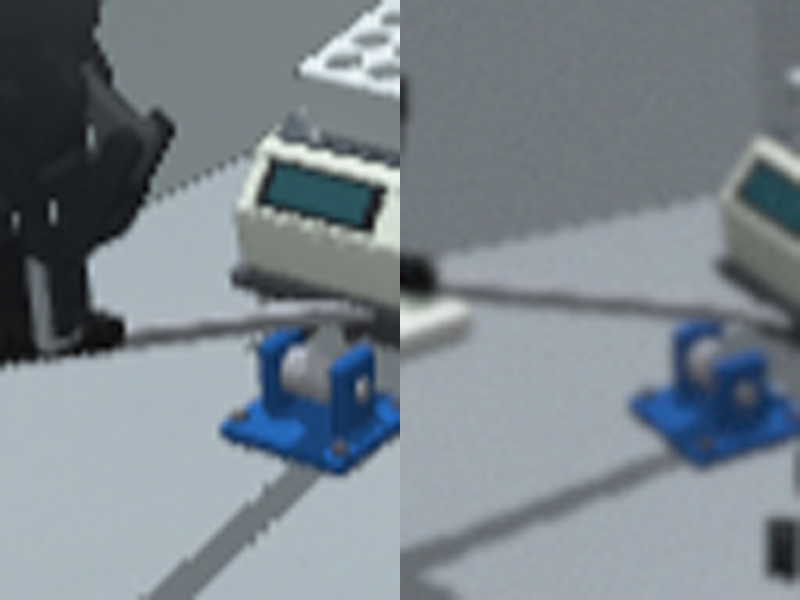

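The bar hangs over the roller, between the cheeks, with its tip just in front of the plate. I'll compare the predicted and seen tip, using one 11th picture's worth of pixels and no further views.

```bash
python3 - <<'E'
from h import *
p=np.array([383.8,92.5,126.7]); d=np.array([.9945,.105,0])
for th in (.35,.4,.45):
    tip=p+d*(226.3*np.cos(th)-5*np.sin(th))-[0,0,225*np.sin(th)+5*np.cos(th)]
    mid=p+d*(51*np.cos(th))-[0,0,51*np.sin(th)]
    print(th,tip.round(1),proj('scene',tip).round(1),proj('side',tip).round(1),'sleeve end',proj('scene',mid).round(1),proj('side',mid).round(1))
print('M',proj('scene',(597,114.8,29)),proj('side',(597,114.8,29)),'R',proj('scene',(555,110.4,36)),proj('side',(555,110.4,36)))
for n in ('scene','side'):
    q=arm.outline_of(n,'bar')[0]['region']; v,u=np.nonzero(q)
    print(n,[(c,v[u==c].min(),v[u==c].max()) for c in range(u.min(),u.max()+1,6)],u.max())
E
```

```text
0.35 [593.5 114.6  44.9] [294.4 188. ] [327.2 179.1] sleeve end [254.4 191.5] [271.3 173.1]
0.4 [589.2 114.2  34.5] [293.7 192.1] [325.9 182.9] sleeve end [254.3 192.6] [271.  174.1]
0.45 [584.3 113.7  24.3] [292.8 196.1] [324.5 186.6] sleeve end [254.1 193.6] [270.7 175. ]
M [295.49442252 192.67629872] [328.45560171 183.95096576] R [286.37352519 196.85741209] [315.1816209  185.78805272]Traceback (most recent call last):
  File "<stdin>", line 10, in <module>
    return umr_minimum(a, axis, None, out, keepdims, initial, where)
ValueError: zero-size array to reduction operation minimum which has no identity
```

```bash
cat > fit.py <<'E'
from h import *
from scipy.optimize import least_squares
import sys
def edges(n,im,u0,u1,vlo,vhi):
    g=cv2.cvtColor(im,cv2.COLOR_BGR2GRAY).astype(float); out=[]
    for u in range(u0,u1):
        c=g[vlo:vhi,u]; w=np.clip(np.median(c)-c-12,0,None)
        if w.sum()>10: out.append((u,vlo+(w*np.arange(len(w))).sum()/w.sum(),w.sum()))
    return np.array(out)
E
python3 - <<'E'
from fit import *
for n,f,u0,u1,v0,v1 in (('scene','s8',257,277,184,200),('side','d8',272,306,168,188)):
    im=cv2.imread(f'pics/{f}.png'); e=edges(n,im,u0,u1,v0,v1); print(n,e[:,1].round(1))
    k=np.polyfit(e[:,0],e[:,1],1); print(k, [(u,np.polyval(k,u).round(1)) for u in (257,271,293,325)])
    g=cv2.cvtColor(im,cv2.COLOR_BGR2GRAY); print(g[v0:v1,u0+8], g[v0:v1,u1-2])
E
```

```text
scene [194.1 193.9 193.6 193.4 193.4 193.4 193.3 193.2 193.1 193.1 192.8 192.4
 192.4 192.4 192.3 192.1 188.2 187.9 187.1 186.9]
[ -0.33307962 280.71813927] [(257, np.float64(195.1)), (271, np.float64(190.5)), (293, np.float64(183.1)), (325, np.float64(172.5))]
[179 178 178 179 179 179 179 175 131  88 116 162 180 180 180 180] [ 60  48 114 165 179 180 158 114  88 130 169 147 159 180 180 181]
side [177.3 176.4 174.8 174.3 174.5 174.5 174.4 174.9 175.8 176.2 176.1 176.3
 177.1 177.6 177.6 177.7 177.6 177.7 177.8 178.1 178.2 178.3 178.3 178.4
 178.5 178.6 178.6 178.6 178.6 178.7 178.8 179.  179.2 179.3]
[  0.13880745 137.23489241] [(257, np.float64(172.9)), (271, np.float64(174.9)), (293, np.float64(177.9)), (325, np.float64(182.3))]
[133 150 162 163 163 165 161 150 123 100 118 147 164 165 166 166 166 164
 166 167] [163 164 165 165 165 165 164 165 164 157 130 109 119 148 162 164 167 168
 166 168]
```

```bash
cat >> fit.py <<'E'
def model(th,zg,lat,tcp,yaw,s):
    d=np.array([np.cos(yaw),np.sin(yaw),0]);l=np.array([-np.sin(yaw),np.cos(yaw),0])
    return np.array([tcp[0],tcp[1],zg])+l*lat+d*(s*np.cos(th)-3*np.sin(th))-np.array([0,0,s*np.sin(th)+3*np.cos(th)])
def fit(obs,tcp,yaw,lat=0):
    CC={n:cal(n) for n in obs}
    def res(x):
        r=[]
        for n,(us,vs) in obs.items():
            P=np.array([proj(n,model(x[0],x[1],lat,tcp,yaw,s),CC[n]) for s in np.linspace(45,180,30)])
            r+=list(np.interp(us,P[:,0],P[:,1])-vs+(x[2] if n=='scene' else x[3]))
        return np.r_[r,(x[2:])*0.7]
    return least_squares(res,[.38,tcp[2]+36,0,0])
E
python3 - <<'E'
from fit import *
obs={'scene':(np.arange(258,273),np.array([193.9,193.6,193.4,193.4,193.4,193.3,193.2,193.1,193.1,192.8,192.4,192.4,192.4,192.3,192.1])),
'side':(np.arange(286,306),np.array([177.6,177.7,177.6,177.7,177.8,178.1,178.2,178.3,178.3,178.4,178.5,178.6,178.6,178.6,178.6,178.7,178.8,179.,179.2,179.3]))}
for lat in (-3,0,3):
    f=fit(obs,[383.8,92.5,90.1],.104,lat); print(lat,f.x.round(3),f.cost.round(2))
E
```

```text
-3 [  0.361 123.667  -0.261   0.273] 0.25
0 [  0.361 122.528  -0.267   0.279] 0.25
3 [  0.361 121.39   -0.273   0.285] 0.25
```

Measured pitch is 0.36 rad. I'll back off 4 mm, lower to just above the roller, and feel for contact.

Call:
arm_command --deltas '[{"tx":0,"ty":-0.004,"tz":0,"spin":0},{"tx":0,"ty":0,"tz":0.003,"spin":0},{"tx":0,"ty":0,"tz":0.003,"spin":0},{"tx":0,"ty":0,"tz":0.002,"spin":0},{"tx":0,"ty":0,"tz":0.002,"spin":0},{"tx":0,"ty":0,"tz":0,"spin":0},{"tx":0,"ty":0,"tz":0,"spin":0},{"tx":0,"ty":0,"tz":0,"spin":0},{"tx":0,"ty":0,"tz":0,"spin":0},{"tx":0,"ty":0,"tz":0,"spin":0}]'

```text
t: 18.13
tool_pos: [379.8, 92.0, 80.0]
orientation: [0.0, 0.669, 0.743, 0.0]
ft_force: [0.4, -0.1, -3.0]
width: 17.8
```

```bash
cat > st.py <<'E'
from h import *
s=arm.read_state();print(s['t'],s['tool_pos'].round(1),s['ft_force'].round(2),s['torque'].round(3))
E
python3 st.py
```

```text
18.1333 [379.8  92.   80. ] [ 0.44 -0.14 -2.96] [-0.019  0.213 -0.038]
```

Call:
arm_command --deltas '[{"tx":0,"ty":0,"tz":0.001,"spin":0},{"tx":0,"ty":0,"tz":0.001,"spin":0},{"tx":0,"ty":0,"tz":0.001,"spin":0},{"tx":0,"ty":0,"tz":0,"spin":0},{"tx":0,"ty":0,"tz":0,"spin":0},{"tx":0,"ty":0,"tz":0,"spin":0},{"tx":0,"ty":0,"tz":0,"spin":0},{"tx":0,"ty":0,"tz":0,"spin":0},{"tx":0,"ty":0,"tz":0,"spin":0},{"tx":0,"ty":0,"tz":0,"spin":0}]'

```text
t: 18.97
tool_pos: [379.7, 92.0, 76.9]
orientation: [0.0, 0.669, 0.743, 0.0]
ft_force: [0.5, 0.3, -4.2]
width: 18.0
```

```bash
python3 st.py
```

```text
18.9667 [379.7  92.   76.9] [ 0.46  0.26 -4.22] [0.003 0.303 0.02 ]
```

Call:
arm_command --deltas '[{"tx":0,"ty":0,"tz":0.001,"spin":0},{"tx":0,"ty":0,"tz":0.001,"spin":0},{"tx":0,"ty":0,"tz":0.0005,"spin":0},{"tx":0,"ty":0,"tz":0,"spin":0},{"tx":0,"ty":0,"tz":0,"spin":0},{"tx":0,"ty":0,"tz":0,"spin":0},{"tx":0,"ty":0,"tz":0,"spin":0},{"tx":0,"ty":0,"tz":0,"spin":0},{"tx":0,"ty":0,"tz":0,"spin":0},{"tx":0,"ty":0,"tz":0,"spin":0}]'

```text
t: 19.8
tool_pos: [379.7, 92.0, 74.4]
orientation: [0.0, 0.669, 0.743, 0.0]
ft_force: [0.2, 0.6, -3.0]
width: 17.9
```

```bash
python3 st.py; python3 - <<'E'
from fit import *
s=arm.read_state();a,b=snap('scene','s9'),snap('side','d9')
obs={}
for n,im,u0,u1,v0,v1 in (('scene',a,257,271,186,206),('side',b,284,304,176,192)):
    e=edges(n,np.ascontiguousarray(im[:,:,::-1]),u0,u1,v0,v1);print(n,e[:,1].round(1)); obs[n]=(e[:,0],e[:,1])
print(fit(obs,s['tool_pos'],.104).x.round(3))
E
```

```text
19.8 [379.7  92.   74.4] [ 0.22  0.65 -3.04] [-0.076  0.098  0.001]
scene [200.3 200.2 200.1 199.7 199.4 199.4 199.3 199.2 199.2 199.1 198.7 198.4
 198.4 198.3]
side [183.2 183.3 183.4 183.5 183.5 183.6 183.6 183.6 183.6 183.6 183.6 183.8
 183.9 184.  184.3 184.4 184.3 184.4 184.6 184.9]
[  0.357 106.861  -0.251   0.259]
```

Light roller contact, pitch 0.357 rad. I'll slide along the bar's axis into the slot.

Call:
arm_command --deltas '[{"tx":0,"ty":0.002,"tz":0.0007,"spin":0},{"tx":0,"ty":0.002,"tz":0.0007,"spin":0},{"tx":0,"ty":0.002,"tz":0.0007,"spin":0},{"tx":0,"ty":0.002,"tz":0.0007,"spin":0},{"tx":0,"ty":0.002,"tz":0.0007,"spin":0},{"tx":0,"ty":0.002,"tz":0.0007,"spin":0},{"tx":0,"ty":0.001,"tz":0.0004,"spin":0},{"tx":0,"ty":0,"tz":0,"spin":0},{"tx":0,"ty":0,"tz":0,"spin":0},{"tx":0,"ty":0,"tz":0,"spin":0}]'

```text
t: 20.73
tool_pos: [392.5, 93.3, 69.8]
orientation: [-0.0, 0.669, 0.743, -0.0]
ft_force: [0.1, 0.1, -2.1]
width: 17.7
```

```bash
python3 st.py
```

```text
20.7333 [392.5  93.3  69.8] [ 0.05  0.11 -2.07] [-0.039  0.108  0.007]
```

Call:
arm_command --deltas '[{"tx":0,"ty":0.002,"tz":0.0007,"spin":0},{"tx":0,"ty":0.002,"tz":0.0007,"spin":0},{"tx":0,"ty":0.002,"tz":0.0007,"spin":0},{"tx":0,"ty":0.001,"tz":0.0004,"spin":0},{"tx":0,"ty":0.001,"tz":0.0004,"spin":0},{"tx":0,"ty":0,"tz":0,"spin":0},{"tx":0,"ty":0,"tz":0,"spin":0},{"tx":0,"ty":0,"tz":0,"spin":0},{"tx":0,"ty":0,"tz":0,"spin":0},{"tx":0,"ty":0,"tz":0,"spin":0}]'

```text
t: 21.57
tool_pos: [400.5, 94.2, 66.9]
orientation: [0.0, 0.669, 0.743, 0.0]
ft_force: [0.2, -0.9, -2.2]
width: 17.8
```

```bash
python3 st.py; python3 - <<'E'
from fit import *
s=arm.read_state();a,b=snap('scene','s10'),snap('side','d10')
obs={}
for n,im,u0,u1,v0,v1 in (('scene',a,260,273,190,210),('side',b,288,308,180,196)):
    e=edges(n,np.ascontiguousarray(im[:,:,::-1]),u0,u1,v0,v1);print(n,e[:,1].round(1)); obs[n]=(e[:,0],e[:,1])
x=fit(obs,s['tool_pos'],.104).x;print(x.round(3)); th=x[0]
print('tip',s['tool_pos'][0]+(226.3*np.cos(th)-5*np.sin(th))*.9946, x[1]-225*np.sin(th)-4.7)
for n in ('scene','side'):
    for t in('shaker','fulcrum'): print(n,t,arm.outline_of(n,t)[0]['extent'])
E
```

```text
21.5667 [400.5  94.2  66.9] [ 0.21 -0.94 -2.24] [-0.064  0.105 -0.022]
scene [198.5 199.1 199.4 199.3 199.2 199.2 198.9 198.7 198.4 198.4 198.3 202.7
 204.3]
side [183.5 183.6 183.6 183.6 183.6 183.6 183.6 183.7 183.8 184.  184.2 184.3
 187.4 190.5 191.8 191.9 191.6 191.4 191.6 193.1]
[  0.689 133.593   1.002  -1.091]
tip 571.1642700180578 -14.083520785494482
scene shaker [272.9, 119.9, 70.9, 78.5]
scene fulcrum [270.2, 193.0, 31.2, 19.7]
side shaker [315.7, 119.0, 63.6, 68.3]
side fulcrum [295.9, 189.1, 31.4, 16.4]
```

No obstruction, and the tip is about 12 mm inside the slot (the pitch fit was spoilt by roller-block columns, so I ignore it). Now I'll lever: press the grip down slowly while drawing back so the insertion stays constant.

Call:
arm_command --deltas '[{"tx":0,"ty":-0.0014,"tz":0.003,"spin":0},{"tx":0,"ty":-0.0014,"tz":0.003,"spin":0},{"tx":0,"ty":-0.0014,"tz":0.003,"spin":0},{"tx":0,"ty":-0.0014,"tz":0.003,"spin":0},{"tx":0,"ty":-0.0014,"tz":0.003,"spin":0},{"tx":0,"ty":-0.0009,"tz":0.003,"spin":0},{"tx":0,"ty":-0.0009,"tz":0.003,"spin":0},{"tx":0,"ty":-0.0009,"tz":0.003,"spin":0},{"tx":0,"ty":0,"tz":0,"spin":0},{"tx":0,"ty":0,"tz":0,"spin":0}]'

```text
t: 22.7
tool_pos: [390.6, 93.3, 42.7]
orientation: [-0.0, 0.669, 0.743, -0.0]
ft_force: [-2.0, 2.0, 2.9]
width: 17.7
```

```bash
python3 st.py
```

```text
22.7 [390.6  93.3  42.7] [-1.98  1.96  2.87] [ 0.51  -0.171  0.379]
```

Upward load on the grip is about 5 N, so it is lifting.

Call:
arm_command --deltas '[{"tx":0,"ty":-0.0008,"tz":0.003,"spin":0},{"tx":0,"ty":-0.0008,"tz":0.003,"spin":0},{"tx":0,"ty":-0.0007,"tz":0.003,"spin":0},{"tx":0,"ty":-0.0006,"tz":0.003,"spin":0},{"tx":0,"ty":-0.0005,"tz":0.003,"spin":0},{"tx":0,"ty":-0.0004,"tz":0.003,"spin":0},{"tx":0,"ty":-0.0003,"tz":0.003,"spin":0},{"tx":0,"ty":-0.0002,"tz":0.003,"spin":0},{"tx":0,"ty":0,"tz":0,"spin":0},{"tx":0,"ty":0,"tz":0,"spin":0}]'

```text
t: 23.53
tool_pos: [386.3, 92.8, 18.7]
orientation: [-0.0, 0.669, 0.743, -0.0]
ft_force: [-1.6, 1.7, 4.4]
width: 17.6
```

```bash
cat > lk.py <<'E'
import sys
from fit import *
tag=sys.argv[1]; s=arm.read_state()
print(s['t'],s['tool_pos'].round(1),s['ft_force'].round(2),s['torque'].round(3))
a,b=snap('scene','s'+tag),snap('side','d'+tag)
def flow(n,im,ref,box):  # shift of textured shaker patch relative to start
    x,y,w,h=box; t=cv2.cvtColor(cv2.imread(f'pics/{ref}.png'),cv2.COLOR_BGR2GRAY)[y:y+h,x:x+w]
    g=cv2.cvtColor(im,cv2.COLOR_RGB2GRAY)[y-12:y+h+12,x-12:x+w+12]
    up=lambda i:cv2.resize(i,None,fx=4,fy=4,interpolation=cv2.INTER_CUBIC)
    r=cv2.matchTemplate(up(g),up(t),cv2.TM_CCOEFF_NORMED); _,m,_,l=cv2.minMaxLoc(r); return (l[0]/4-12,l[1]/4-12,round(m,3))
print('panel scene',flow('scene',a,'s0',(275,160,35,20)),'side',flow('side',b,'d0',(317,153,28,20)))
print('top scene',flow('scene',a,'s0',(288,132,40,22)),'side',flow('side',b,'d0',(328,130,36,22)))
print('fulc scene',flow('scene',a,'s10',(272,202,26,12)),'side',flow('side',b,'d10',(300,192,26,12)))
E
python3 lk.py 11
```

```text
23.5333 [386.3  92.8  18.7] [-1.58  1.74  4.36] [ 0.315 -0.001  0.289]
panel scene (1.25, -3.25, 0.964) side (1.75, -3.0, 0.988)
top scene (2.25, -2.25, 0.827) side (3.5, -2.0, 0.923)
fulc scene (0.0, 0.0, 0.96) side (0.0, 0.0, 0.99)
```

Call:
arm_command --deltas '[{"tx":0,"ty":-0.0001,"tz":0.003,"spin":0},{"tx":0,"ty":0,"tz":0.003,"spin":0},{"tx":0,"ty":0,"tz":0.003,"spin":0},{"tx":0,"ty":0,"tz":0.003,"spin":0},{"tx":0,"ty":0,"tz":0.002,"spin":0},{"tx":0,"ty":0,"tz":0,"spin":0},{"tx":0,"ty":0,"tz":0,"spin":0},{"tx":0,"ty":0,"tz":0,"spin":0},{"tx":0,"ty":0,"tz":0,"spin":0},{"tx":0,"ty":0,"tz":0,"spin":0}]'

```text
t: 24.47
tool_pos: [386.0, 92.7, 4.9]
orientation: [-0.0, 0.669, 0.743, -0.0]
ft_force: [-5.3, 0.1, 4.4]
width: 18.2
```

```bash
cat >> lk.py <<'E'
# expected panel shift for front-foot rise h (mm) and push p (mm): shaker x dir yaw .115, pivot = rear soles
yaw=.11; X=np.array([np.cos(yaw),np.sin(yaw),0]); Z=np.array([0,0,1.])
M=np.array([597,114.8,0]); piv=M+X*108+Z*10
from scipy.optimize import least_squares
def mv(p,a,dx):
    r=p-piv; x=r@X; z=r[2]; yv=r-X*x-Z*z
    return piv+yv+X*(x*np.cos(a)+z*np.sin(a)+dx)+Z*(z*np.cos(a)-x*np.sin(a))
pts={}
for n,c in (('scene',(292.5,170)),('side',(331,163))):
    P=None
    f,cx,cy,T=cal(n);d=T[:3,:3]@np.array([(c[0]-cx)/f,(c[1]-cy)/f,1]);o=T[:3,3]
    pp=M-X*(-18); t=((pp-o)@X)/(d@X); pts[n]=o+d*t
ob={'scene':flow('scene',a,'s0',(275,160,35,20)),'side':flow('side',b,'d0',(317,153,28,20))}
def res(v):
    return np.r_[[proj(n,mv(pts[n],v[0],v[1]))-proj(n,pts[n])-np.array(ob[n][:2]) for n in ob]].ravel()
x=least_squares(res,[.1,0]).x; print('foot rise',90*np.sin(x[0]),'-> foot z',1+90*np.sin(x[0]),'push',x[1])
E
python3 lk.py 12
```

```text
24.4667 [386.   92.7   4.9] [-5.26  0.13  4.38] [0.091 0.661 0.25 ]
panel scene (1.75, -4.75, 0.958) side (2.75, -4.25, 0.983)
top scene (3.25, -3.0, 0.692) side (5.0, -3.0, 0.891)
fulc scene (0.25, 0.25, 0.958) side (0.0, 0.0, 0.983)
foot rise 10.915423076369102 -> foot z 11.915423076369102 push -0.4012325426117196
```

Front feet are estimated at z of about 12 mm. I'll raise them slightly more and begin pushing.

Call:
arm_command --deltas '[{"tx":0,"ty":0,"tz":0.002,"spin":0},{"tx":0,"ty":0,"tz":0.0015,"spin":0},{"tx":0,"ty":0,"tz":0.001,"spin":0},{"tx":0,"ty":0.001,"tz":0,"spin":0},{"tx":0,"ty":0.0015,"tz":0,"spin":0},{"tx":0,"ty":0.0015,"tz":-0.0003,"spin":0},{"tx":0,"ty":0.0015,"tz":-0.0003,"spin":0},{"tx":0,"ty":0.0015,"tz":-0.0003,"spin":0},{"tx":0,"ty":0.0015,"tz":-0.0003,"spin":0},{"tx":0,"ty":0,"tz":0,"spin":0}]'

```text
t: 25.4
tool_pos: [392.2, 93.4, 1.0]
orientation: [-0.002, 0.669, 0.743, -0.002]
ft_force: [-10.6, -0.2, 4.1]
width: 18.1
```

```bash
python3 lk.py 13
```

```text
25.4 [392.2  93.4   1. ] [-10.62  -0.18   4.11] [0.071 1.736 0.143]
panel scene (2.0, -5.5, 0.941) side (3.0, -5.0, 0.98)
top scene (3.5, -3.5, 0.647) side (5.75, -3.5, 0.882)
fulc scene (0.25, 0.25, 0.936) side (0.0, 0.0, 0.976)
foot rise 13.05358944003068 -> foot z 14.05358944003068 push -1.4372170634140138
```

Call:
arm_command --deltas '[{"tx":0,"ty":0.0015,"tz":-0.0002,"spin":0},{"tx":0,"ty":0.0015,"tz":-0.0002,"spin":0},{"tx":0,"ty":0.0015,"tz":-0.0003,"spin":0},{"tx":0,"ty":0.0015,"tz":-0.0003,"spin":0},{"tx":0,"ty":0.001,"tz":-0.0003,"spin":0},{"tx":0,"ty":0.001,"tz":-0.0003,"spin":0},{"tx":0,"ty":0.001,"tz":-0.0003,"spin":0},{"tx":0,"ty":0,"tz":0,"spin":0},{"tx":0,"ty":0,"tz":0,"spin":0},{"tx":0,"ty":0,"tz":0,"spin":0}]'

```text
t: 26.33
tool_pos: [397.7, 94.1, 2.1]
orientation: [-0.003, 0.669, 0.743, -0.004]
ft_force: [-17.3, -1.1, 4.8]
width: 17.9
```

```bash
python3 lk.py 14
```

```text
26.3333 [397.7  94.1   2.1] [-17.29  -1.13   4.8 ] [-0.124  3.109  0.109]
panel scene (3.25, -6.0, 0.947) side (4.75, -5.5, 0.98)
top scene (4.75, -4.0, 0.617) side (7.5, -4.0, 0.852)
fulc scene (0.25, 0.25, 0.942) side (0.0, 0.0, 0.978)
foot rise 12.579983491305644 -> foot z 13.579983491305644 push 4.7864980593775055
```

Call:
arm_command --deltas '[{"tx":0,"ty":0.0015,"tz":-0.0003,"spin":0},{"tx":0,"ty":0.0015,"tz":-0.0003,"spin":0},{"tx":0,"ty":0.001,"tz":-0.0003,"spin":0},{"tx":0,"ty":0.001,"tz":-0.0003,"spin":0},{"tx":0,"ty":0.001,"tz":-0.0002,"spin":0},{"tx":0,"ty":0.001,"tz":-0.0002,"spin":0},{"tx":0,"ty":0.001,"tz":-0.0002,"spin":0},{"tx":0,"ty":0.001,"tz":-0.0002,"spin":0},{"tx":0,"ty":0,"tz":0,"spin":0},{"tx":0,"ty":0,"tz":0,"spin":0}]'

```text
t: 27.27
tool_pos: [406.7, 95.0, 4.0]
orientation: [-0.004, 0.669, 0.743, -0.004]
ft_force: [-16.8, -1.0, 4.5]
width: 18.0
```

```bash
python3 lk.py 15
```

```text
27.2667 [406.7  95.    4. ] [-16.8   -0.99   4.48] [-0.226  3.23   0.085]
panel scene (5.0, -7.0, 0.947) side (7.5, -6.0, 0.977)
top scene (6.5, -5.25, 0.598) side (10.5, -4.5, 0.865)
fulc scene (0.25, 0.25, 0.952) side (0.0, 0.0, 0.979)
foot rise 11.819903107516193 -> foot z 12.819903107516193 push 14.396204352153172
```

Call:
arm_command --deltas '[{"tx":0,"ty":0.001,"tz":0,"spin":0},{"tx":0,"ty":0.001,"tz":0,"spin":0},{"tx":0,"ty":0.001,"tz":-0.0001,"spin":0},{"tx":0,"ty":0.001,"tz":-0.0001,"spin":0},{"tx":0,"ty":0.001,"tz":-0.0001,"spin":0},{"tx":0,"ty":0.001,"tz":-0.0001,"spin":0},{"tx":0,"ty":0.001,"tz":-0.0001,"spin":0},{"tx":0,"ty":0.001,"tz":-0.0001,"spin":0},{"tx":0,"ty":0,"tz":0,"spin":0},{"tx":0,"ty":0,"tz":0,"spin":0}]'

```text
t: 28.2
tool_pos: [414.8, 95.8, 4.7]
orientation: [-0.003, 0.669, 0.743, -0.004]
ft_force: [-16.3, -0.8, 4.9]
width: 17.7
```

```bash
python3 lk.py 16
```

```text
28.2 [414.8  95.8   4.7] [-16.26  -0.76   4.95] [-0.237  3.271  0.117]
panel scene (6.75, -8.0, 0.941) side (10.0, -6.5, 0.976)
top scene (8.0, -6.5, 0.604) side (12.0, -5.25, 0.858)
fulc scene (0.25, 0.25, 0.953) side (0.0, 0.0, 0.981)
foot rise 11.262911601441157 -> foot z 12.262911601441157 push 23.321874207075258
```

Call:
arm_command --deltas '[{"tx":0,"ty":0.0007,"tz":0.0002,"spin":0},{"tx":0,"ty":0.0007,"tz":0.0002,"spin":0},{"tx":0,"ty":0.0007,"tz":0.0002,"spin":0},{"tx":0,"ty":0.0007,"tz":0,"spin":0},{"tx":0,"ty":0.0007,"tz":0,"spin":0},{"tx":0,"ty":0.0005,"tz":0,"spin":0},{"tx":0,"ty":0,"tz":0,"spin":0},{"tx":0,"ty":0,"tz":0,"spin":0},{"tx":0,"ty":0,"tz":0,"spin":0},{"tx":0,"ty":0,"tz":0,"spin":0}]'

```text
t: 29.13
tool_pos: [417.8, 96.2, 4.0]
orientation: [-0.004, 0.669, 0.743, -0.004]
ft_force: [-19.5, -1.7, 7.6]
width: 17.6
```

```bash
sed -i 's/12:y+h+12,x-12:x+w+12/18:y+h+18,x-18:x+w+18/; s#l\[0\]/4-12,l\[1\]/4-12#l[0]/4-18,l[1]/4-18#' lk.py; python3 lk.py 17
```

```text
29.1333 [417.8  96.2   4. ] [-19.52  -1.69   7.6 ] [-0.336  3.802  0.109]
panel scene (7.5, -8.75, 0.932) side (11.0, -7.0, 0.976)
top scene (8.75, -7.0, 0.599) side (13.5, -5.5, 0.855)
fulc scene (0.25, 0.25, 0.949) side (0.0, 0.0, 0.981)
foot rise 12.094896267276242 -> foot z 13.094896267276242 push 26.019571472049183
```

Call:
arm_command --deltas '[{"tx":0,"ty":0.0005,"tz":0,"spin":0},{"tx":0,"ty":0.0005,"tz":0,"spin":0},{"tx":0,"ty":0.0005,"tz":0,"spin":0},{"tx":0,"ty":0,"tz":0,"spin":0},{"tx":0,"ty":0,"tz":0,"spin":0},{"tx":0,"ty":0,"tz":0,"spin":0},{"tx":0,"ty":0,"tz":0,"spin":0},{"tx":0,"ty":0,"tz":0,"spin":0},{"tx":0,"ty":0,"tz":0,"spin":0},{"tx":0,"ty":0,"tz":0,"spin":0}]'

```text
t: 30.07
tool_pos: [417.9, 96.3, 3.7]
orientation: [-0.005, 0.669, 0.743, -0.005]
ft_force: [-23.0, -1.3, 9.2]
width: 17.8
```

```bash
python3 lk.py 18
```

```text
30.0667 [417.9  96.3   3.7] [-23.02  -1.3    9.2 ] [-0.412  4.403  0.087]
panel scene (7.5, -8.75, 0.934) side (11.25, -7.0, 0.974)
top scene (8.75, -7.0, 0.601) side (13.75, -5.75, 0.855)
fulc scene (0.25, 0.25, 0.947) side (0.0, 0.0, 0.981)
foot rise 11.891728018457387 -> foot z 12.891728018457387 push 26.77782071999419
```

The shaker is at the stop: the force rose with no further motion. I'll relax the push a little and ease the front down.

Call:
arm_command --deltas '[{"tx":0,"ty":-0.0015,"tz":0,"spin":0},{"tx":0,"ty":-0.001,"tz":0,"spin":0},{"tx":0,"ty":0,"tz":-0.001,"spin":0},{"tx":0,"ty":0,"tz":-0.0013,"spin":0},{"tx":0,"ty":0,"tz":-0.0013,"spin":0},{"tx":0,"ty":0,"tz":-0.0013,"spin":0},{"tx":0,"ty":0,"tz":-0.0013,"spin":0},{"tx":0,"ty":0,"tz":-0.0013,"spin":0},{"tx":0,"ty":0,"tz":-0.0013,"spin":0},{"tx":0,"ty":0,"tz":-0.0013,"spin":0}]'

```text
t: 31.0
tool_pos: [417.9, 96.1, 13.9]
orientation: [-0.003, 0.669, 0.743, -0.004]
ft_force: [-11.6, -1.3, -3.4]
width: 17.7
```

```bash
python3 lk.py 19
```

```text
31.0 [417.9  96.1  13.9] [-11.6   -1.35  -3.36] [-0.22   3.138  0.071]
panel scene (7.25, -7.75, 0.943) side (10.5, -6.25, 0.979)
top scene (8.25, -6.25, 0.645) side (12.75, -5.0, 0.889)
fulc scene (0.0, 0.0, 0.965) side (0.0, 0.0, 0.99)
foot rise 9.749028548876842 -> foot z 10.749028548876842 push 26.606571689408455
```

Call:
arm_command --deltas '[{"tx":0,"ty":0,"tz":-0.0013,"spin":0},{"tx":0,"ty":0,"tz":-0.0013,"spin":0},{"tx":0,"ty":0,"tz":-0.0013,"spin":0},{"tx":0,"ty":-0.0005,"tz":-0.0013,"spin":0},{"tx":0,"ty":-0.001,"tz":-0.001,"spin":0},{"tx":0,"ty":-0.001,"tz":-0.001,"spin":0},{"tx":0,"ty":-0.001,"tz":0,"spin":0},{"tx":0,"ty":-0.001,"tz":0,"spin":0},{"tx":0,"ty":-0.0005,"tz":0,"spin":0},{"tx":0,"ty":0,"tz":0,"spin":0}]'

```text
t: 31.93
tool_pos: [419.5, 96.0, 22.9]
orientation: [0.0, 0.67, 0.743, 0.0]
ft_force: [0.7, -0.9, -4.0]
width: 17.8
```

```bash
python3 lk.py 20
```

```text
31.9333 [419.5  96.   22.9] [ 0.68 -0.86 -3.98] [-0.019  0.313  0.043]
panel scene (7.25, -7.75, 0.941) side (10.5, -6.25, 0.978)
top scene (8.25, -6.25, 0.644) side (12.75, -5.0, 0.889)
fulc scene (0.0, 0.0, 0.926) side (0.0, 0.0, 0.991)
foot rise 9.749028548876842 -> foot z 10.749028548876842 push 26.606571689408455
```

The shaker is down on the slab and hasn't moved since, and the bar is nearly load-free. I'll draw it out.

Call:
arm_command --deltas '[{"tx":0,"ty":-0.002,"tz":0,"spin":0},{"tx":0,"ty":-0.003,"tz":0,"spin":0},{"tx":0,"ty":-0.004,"tz":0,"spin":0},{"tx":0,"ty":-0.004,"tz":0,"spin":0},{"tx":0,"ty":-0.005,"tz":0,"spin":0},{"tx":0,"ty":-0.006,"tz":0,"spin":0},{"tx":0,"ty":-0.007,"tz":0,"spin":0},{"tx":0,"ty":-0.007,"tz":0,"spin":0},{"tx":0,"ty":0,"tz":0,"spin":0},{"tx":0,"ty":0,"tz":0,"spin":0}]'

```text
t: 32.87
tool_pos: [380.7, 92.1, 22.9]
orientation: [0.0, 0.669, 0.743, 0.0]
ft_force: [0.2, -0.0, -3.7]
width: 17.6
```

```bash
python3 lk.py 21; python3 - <<'E'
from fit import *
s=arm.read_state();a=cv2.imread('pics/s21.png');b=cv2.imread('pics/d21.png');obs={}
CS=[proj(n,model(.06,s['tool_pos'][2]+32.5,0,s['tool_pos'],.104,k)) for n in('scene','side') for k in (60,110)];print(np.round(CS))
E
```

```text
32.8667 [380.7  92.1  22.9] [ 0.18 -0.   -3.74] [-0.003  0.245  0.061]
panel scene (7.25, -7.75, 0.94) side (10.5, -6.25, 0.979)
top scene (8.25, -6.25, 0.644) side (12.75, -5.0, 0.889)
fulc scene (0.0, 0.0, 0.919) side (0.0, 0.0, 0.99)
foot rise 9.749028548876842 -> foot z 10.749028548876842 push 26.606571689408455
[[259. 212.]
 [271. 204.]
 [277. 193.]
 [294. 189.]]
```

The bar is out of the slot and the shaker is unmoved. I'll lift, turn back, and lay it where it came from.

Call:
arm_command --deltas '[{"tx":0,"ty":0,"tz":-0.01,"spin":0},{"tx":0,"ty":0,"tz":-0.012,"spin":0},{"tx":0,"ty":0,"tz":-0.012,"spin":0},{"tx":0,"ty":0,"tz":-0.012,"spin":0},{"tx":0,"ty":0,"tz":-0.012,"spin":0},{"tx":0,"ty":0,"tz":-0.012,"spin":0},{"tx":0,"ty":0,"tz":0,"spin":-5.2},{"tx":0,"ty":0,"tz":0,"spin":-6.0},{"tx":0,"ty":0,"tz":0,"spin":-6.0},{"tx":0,"ty":0,"tz":0,"spin":-6.0}]'

```text
t: 33.8
tool_pos: [381.6, 92.1, 92.9]
orientation: [0.0, 0.504, 0.864, 0.0]
ft_force: [-0.8, 0.1, -3.5]
width: 17.8
```

Call:
arm_command --deltas '[{"tx":0,"ty":0,"tz":0,"spin":-7},{"tx":0,"ty":0,"tz":0,"spin":-7},{"tx":0,"ty":0,"tz":0,"spin":-7},{"tx":0,"ty":0,"tz":0,"spin":-7},{"tx":0,"ty":0,"tz":0,"spin":-7},{"tx":0,"ty":0,"tz":0,"spin":-7},{"tx":0,"ty":0,"tz":0,"spin":-7},{"tx":0,"ty":0,"tz":0,"spin":-7},{"tx":0,"ty":0,"tz":0,"spin":-7},{"tx":0,"ty":0,"tz":0,"spin":-7}]'

```text
t: 34.63
tool_pos: [381.7, 92.1, 92.9]
orientation: [0.0, -0.083, 0.997, -0.0]
ft_force: [-0.6, 0.7, -2.8]
width: 17.8
```

Call:
arm_command --deltas '[{"tx":0.003,"ty":-0.03,"tz":0,"spin":0},{"tx":0.003,"ty":-0.03,"tz":0,"spin":0},{"tx":0.003,"ty":-0.03,"tz":0,"spin":0},{"tx":0.003,"ty":-0.03,"tz":0,"spin":0},{"tx":0.003,"ty":-0.03,"tz":0,"spin":0},{"tx":0.003,"ty":-0.03,"tz":0,"spin":0},{"tx":0.003,"ty":-0.03,"tz":0,"spin":0},{"tx":0.003,"ty":-0.03,"tz":0,"spin":0},{"tx":0.003,"ty":-0.03,"tz":0,"spin":0},{"tx":0,"ty":0,"tz":0,"spin":0}]'

```text
t: 35.47
tool_pos: [399.3, -184.6, 93.3]
orientation: [0.001, -0.078, 0.997, -0.002]
ft_force: [-0.4, -0.1, -3.1]
width: 17.8
```

```bash
python3 lk.py 22; python3 - <<'E'
from h import *
for n in('scene','side'):
    for q in arm.outline_of(n,'bar')[:1]:
        v,u=np.nonzero(q['region']); print(n,q['score'],[(c,v[u==c].mean().round(1)) for c in range(u.min(),u.max()+1,8) if (u==c).any()],u.max())
E
```

```text
35.4667 [ 399.3 -184.6   93.3] [-0.43 -0.06 -3.1 ] [-0.272 -0.108 -0.063]
panel scene (7.25, -7.75, 0.941) side (10.5, -6.25, 0.978)
top scene (8.25, -6.25, 0.429) side (12.75, -5.0, 0.891)
fulc scene (0.0, -0.25, 0.95) side (-16.5, -3.5, 0.696)
foot rise 9.749028548876842 -> foot z 10.749028548876842 push 26.606571689408455
scene 0.6 [(277, np.float64(185.5)), (285, np.float64(187.0)), (293, np.float64(187.0)), (301, np.float64(191.0)), (309, np.float64(193.5)), (317, np.float64(193.5))] 319
side 0.6 [(249, np.float64(191.5)), (257, np.float64(194.0)), (265, np.float64(199.5)), (273, np.float64(205.0)), (281, np.float64(212.5)), (289, np.float64(218.5)), (305, np.float64(226.5)), (313, np.float64(232.0)), (321, np.float64(234.5))] 321
```

Call:
arm_command --deltas '[{"tx":0,"ty":0,"tz":0.014,"spin":0},{"tx":0,"ty":0,"tz":0.016,"spin":0},{"tx":0,"ty":0,"tz":0.016,"spin":0},{"tx":0,"ty":0,"tz":0.016,"spin":0},{"tx":0,"ty":0,"tz":0.014,"spin":0},{"tx":0,"ty":0,"tz":0.012,"spin":0},{"tx":0,"ty":0,"tz":0.01,"spin":0},{"tx":0,"ty":0,"tz":0.008,"spin":0},{"tx":0,"ty":0,"tz":0.005,"spin":0},{"tx":0,"ty":0,"tz":0.003,"spin":0}]'

```text
t: 36.5
tool_pos: [397.4, -178.1, -21.5]
orientation: [-0.0, -0.08, 0.997, 0.0]
ft_force: [-0.6, 0.4, -1.2]
width: 17.4
```

Call:
arm_command --deltas '[{"tx":0,"ty":0,"tz":0.001,"spin":0},{"tx":0,"ty":0,"tz":0.001,"spin":0},{"tx":0,"ty":0,"tz":0.001,"spin":0},{"tx":0,"ty":0,"tz":0.0005,"spin":0},{"tx":0,"ty":0,"tz":0,"spin":0},{"tx":0,"ty":0,"tz":0,"spin":0},{"tx":0,"ty":0,"tz":0,"spin":0},{"tx":0,"ty":0,"tz":0,"spin":0},{"tx":0,"ty":0,"tz":0,"spin":0},{"tx":0,"ty":0,"tz":0,"spin":0}]'

```text
t: 37.33
tool_pos: [397.4, -178.7, -24.7]
orientation: [0.0, -0.08, 0.997, -0.0]
ft_force: [-0.7, 2.3, -1.3]
width: 17.8
```

```bash
python3 st.py
```

```text
37.3333 [ 397.4 -178.7  -24.7] [-0.74  2.28 -1.27] [0.682 0.139 0.034]
```

Call:
arm_command --deltas '[{"tx":0,"ty":0,"tz":0.001,"spin":0},{"tx":0,"ty":0,"tz":0.001,"spin":0},{"tx":0,"ty":0,"tz":0.001,"spin":0},{"tx":0,"ty":0,"tz":0.001,"spin":0},{"tx":0,"ty":0,"tz":0,"spin":0},{"tx":0,"ty":0,"tz":0,"spin":0},{"tx":0,"ty":0,"tz":0,"spin":0},{"tx":0,"ty":0,"tz":0,"spin":0},{"tx":0,"ty":0,"tz":0,"spin":0},{"tx":0,"ty":0,"tz":0,"spin":0}]'

```text
t: 38.17
tool_pos: [397.5, -179.0, -28.6]
orientation: [0.0, -0.08, 0.997, -0.0]
ft_force: [0.1, -1.7, -0.3]
width: 17.6
```

```bash
python3 st.py
```

```text
38.1667 [ 397.5 -179.   -28.6] [ 0.1  -1.75 -0.27] [0.263 0.122 0.045]
```

Call:
arm_command --deltas '[{"tx":0,"ty":0,"tz":0,"spin":0},{"tx":0,"ty":0,"tz":0,"spin":0},{"tx":0,"ty":0,"tz":0,"spin":0},{"tx":0,"ty":0,"tz":0,"spin":0},{"tx":0,"ty":0,"tz":0,"spin":0},{"tx":0,"ty":0,"tz":0,"spin":0},{"tx":0,"ty":0,"tz":0,"spin":0},{"tx":0,"ty":0,"tz":0,"spin":0},{"tx":0,"ty":0,"tz":0,"spin":0},{"tx":0,"ty":0,"tz":0,"spin":0}]' --grip 0.0854

```text
t: 39.0
tool_pos: [397.3, -178.7, -28.7]
orientation: [-0.0, -0.08, 0.997, -0.0]
ft_force: [0.0, -0.2, -0.4]
width: 85.3
```

Call:
arm_command --deltas '[{"tx":0,"ty":0,"tz":-0.01,"spin":0},{"tx":0,"ty":0,"tz":-0.02,"spin":0},{"tx":0,"ty":0,"tz":-0.02,"spin":0},{"tx":0,"ty":0,"tz":-0.025,"spin":0},{"tx":0,"ty":0,"tz":-0.025,"spin":0},{"tx":0,"ty":0,"tz":-0.025,"spin":0},{"tx":0,"ty":0,"tz":-0.025,"spin":0},{"tx":0,"ty":0,"tz":-0.02,"spin":0},{"tx":0,"ty":0,"tz":0,"spin":0},{"tx":0,"ty":0,"tz":0,"spin":0}]'

```text
t: 39.83
tool_pos: [398.0, -179.2, 142.0]
orientation: [0.001, -0.08, 0.997, -0.001]
ft_force: [-1.0, 0.2, 0.1]
width: 85.4
```

```bash
python3 lk.py 23; python3 - <<'E'
import cv2,numpy as np
a=cv2.imread('pics/s23.png')[100:310,215:425];b=cv2.imread('pics/d23.png')[100:310,215:425]
r=lambda i:cv2.resize(i,(400,400),interpolation=cv2.INTER_CUBIC)
cv2.imwrite('pics/c23.png',np.hstack([r(a),r(b)]))
E
```

```text
39.8333 [ 398.  -179.2  142. ] [-0.97  0.2   0.07] [-0.011  0.017 -0.017]
panel scene (7.25, -7.75, 0.941) side (10.5, -6.25, 0.759)
top scene (8.25, -6.5, 0.393) side (12.75, -5.0, 0.89)
fulc scene (0.0, 0.0, 0.974) side (0.0, 0.0, 0.951)
foot rise 9.749028548876842 -> foot z 10.749028548876842 push 26.606571689408455
```

View pics/c23.png

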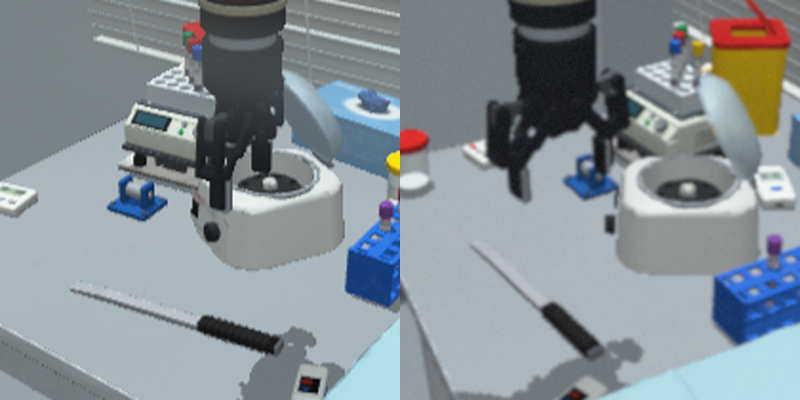

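The last picture shows the shaker level on the slab at scene crop (160,140), with the slab's pale front edge clear in front of its feet. The bar lies flat at scene crop (70,288) to (282,348), and the roller block, cups, timer and oximeter are in place. I'll hand it in.

```bash
python3 -c "
from station import arm
print(arm.job_done())"
```

```text
the job is handed in; nothing more can be done
None
```

The shaker is back on its slab with its rear feet against the stop. The bar lies flat on the worktop near where it started, and the job was handed in at about 40 s. No verdict was reported.

**What I did**
- The pads held the bar level, so I turned it tip-down by about 0.36 rad. I hooked the tip under the left of the shaker's front edge and raised the grip, with about 1.5 N on the edge.
- I laid the bar on the roller, slid the tip about 12 mm into the slot and levered the front up. The front feet reached an estimated 12 to 14 mm, about 2 to 4 mm above the slab.
- I pushed the shaker back about 26 mm at roughly 17 N. At the stop the force rose to 23 N with no further movement. I then eased the front down, drew the bar out and laid it down.

**Last checks**
- **Shaker:** the image match showed it unmoved from easing down to the end. The estimated front-foot height was 10.7 mm against a nominal 10, which is within measuring error. In the last picture it stands level on the slab.
- **Not measured:** the gap to the stop is inferred only from the force rise. Squareness and sideways position were not measured separately.
- **Bar and surroundings:** in the last picture the bar lies flat and clear, and the other things in view, including the roller block, look unmoved. The gripper is open and touching nothing.

**What went wrong or disagreed**
- The first two move calls were refused because each row needs all four fields.
- The first grip closed above the bar. The real fingertips sit about 35 mm behind the reported TCP, so I went lower and gripped again.
- One pitch fit was spoilt by the roller block in the image, and I ignored it.

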